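# Set a specimen bar square under the probe of a texture tester

## Robot

A 6-joint arm with a two-finger parallel gripper is mounted at the origin on the work surface. World frame = base frame: x ahead of the robot, y to its left, z up, the work surface at z = 0. Lengths are in mm, angles in rad, forces in N, time in s.
With the tool pointing down it reaches from about 350 to 875 mm from the base axis. Payload 4.2 kg.
Tool frame: the origin (TCP) lies where the fingers leave the gripper's body, on its centre line; the fingertips stand 73 mm ahead of it and the grasp point (between the pads) lies 54 mm ahead of it; z points along the fingers, y is the direction in which the jaws open and shut (so a half turn about z gives the same grasp; the last joint's range is limited). The gripper opens to 85 mm and grips with 20 to 120 N. Pads are 22 mm wide; open, the fingers measure 114 mm over their backs; the gripper's body (76 mm by 85 mm) begins 54 mm behind the grasp point. The pads swing forward as they close: fully open they stand 13 mm farther back than shut.
Start: joints at [-1.068, 0.385, 0.008, 0, -1.194, -0.259], TCP at [150.887, -606.492, 303.912] pointing down, gripper open.
Joint ranges: [-3.14, 3.14], [-1.21, 2.06], [-1.07, 1.41], [-3.16, 2.05], [-2.99, -0.16], [-3.1, 3.1]. Speed limits (rad/s): [2.79, 2.79, 3.14, 3.14, 3.14, 3.14].

## Interface

Orientations are given as a unit quaternion [x, y, z, w].
In Python, from bench import arm gives the robot as it stands.
- The arm moves only by the tool apply_moves, never from a script. Its argument "increments" is a list that holds one entry, the list of rows, each a list of 7 numbers: the shift along the tool's x, y, z scaled (see below), then the turn, a rotation vector about the tool's x, y, z scaled (see below), then the gripper's target within -1 to 1 (fully open at 1, half-way at 0, shut at -1). A call has 1 to 10 rows; each row is the pose to reach, as a shift and turn from the pose commanded when the call began, along the tool's axes at that moment; what a row does not reach only later rows make up. The controller multiplies each number of a shift by 100 mm and each number of a turn by 0.5 rad. A row lasts 1/10 s, in which the tool goes at most 50 mm and 8.59 degrees, less where a joint would pass 70% of its speed; a pose out of reach is approached as far as the arm can. A call with a number of a shift or a turn outside -1 to 1 is refused whole. A call with a gripper value outside its range is refused whole. The fingers move at their own pace and stop on an object; the grip force is fixed at half the most. Time passes only in rows, so rows that repeat a pose let the fingers close. It gives the time, the measured TCP pose, the force and the opening at its end, in the units of the state.
- arm.read_state(): the state, without advancing time (a new reading comes with each control period).
- arm.get_image(name): name is "scene" or "top" or "wrist"; returns a dict with "img" (480x640x3 uint8, red, green, blue), "fx", "fy", "cx", "cy" (pixels), "k1" (the pictures are not rectified: a ray, as slopes to the right and down, at radius r is drawn at 1 + k1 r^2 times it, then the intrinsics apply), "pose" (4x4, takes a point from camera to world coordinates). Camera axes: x right, y up, looking along -z (the intrinsics and any distortion apply to the point x, -y, -z); pixel columns grow to the right and rows downward; lengths in mm; the calibration is good to about 2 mm. A picture is of the moment at which its call begins. There is no depth.
- arm.job_done(): hands the job in, once; it reports no verdict.
Trained networks look in a picture, given as the dict that the camera call returned (one of the last four; its "shot" number tells which), for a name from the list of things; names that differ only in an ending like _2 or _b are one class to them, and where a whole thing is asked for, a point or a joint stands for the part that bears it (a point fixed in the world has none). Each returns a list of dicts, best first, with "conf" (0 to 1); they miss things now and then, are a little off and sometimes report something else, mostly with a low value. They report only what shows in the picture. A call takes as long as a camera call.
- arm.outline_of(label, picture): "pixels" (480x640 bool, what is visible of it) and "box" ([centre column, centre row, width, height] in pixels, round what is visible of it).
- arm.mark_of(label, picture): "at" ([column, row] in pixels: a listed point, or the origin of a listed thing).
The state is a dict: "clock": time; "joints": joint angles; "joint_vel": joint speeds; "joint_efforts": joint torques, N m; "position": TCP position; "ee_rot": TCP orientation; "contact_force": force on the tool from outside, world axes, zero at the start; "wrist_torque": the same for the moment, N m; "gripper_width": finger opening in mm.
Only numpy, scipy, OpenCV 4.12 (cv2) and the standard library are available. Lean on these libraries where they do the work, as an engineer would, in place of code of your own. Each camera call takes 0.05 s, during which the arm holds its last target.

## Task

Get the texture tester ready: first feel the probe spindle's end float by pressing its knob fully down to the lower stop and then pulling it fully up to the upper stop, and leave it up. Then, reaching in under the clear guard from the sides, tap the skewed specimen bar gently, alternately on its opposite long sides, using the fingertips and beginning on its left side (seen from the robot) at the column end, then on its right at the end nearer the robot, until it lies centred on the platen's cross and square to it (do not squeeze or lift it), and take the tool away from it. Last, press the spindle fully down again, leaving the bar in place and the other things on the bench alone.

Things in the scene. Friction and masses are not known exactly. Their poses are not given: they have to be found in the camera images.
- mark (a point): Centre of the cross engraved in the tester's flat dark steel platen (170 x 170 mm, top 45 mm above the bench); the point lies on the platen's top. Its x axis runs along the engraved line that the specimen must follow, away from the robot towards the tester's column; y to the left, z up. Corner ticks show the bar's outline. The tester's foot, 30 mm high, reaches x -115..+185, y -100..+100 mm from here.
- head_under (a point): Underside of the clear plastic guard plate, straight above the mark, 90 mm above the platen; same axes as the mark. The plate, 6 mm thick, covers x -74..+120, y -46..+46 mm from here; on it is the white head arm, x -30..+170, y -22..+22, its top 60 mm above here (bush 24 mm across, 10 mm more). Column: x +112..+170, y -30..+30. Below is room only for a tool leaning in, about 45 degrees, from a side.
- bar_center (a point): Specimen bar: loose aluminium trough filled flush with white wax, a solid block 130 x 50 x 30 mm, 0.26 to 0.5 kg, lying skewed on the platen under the guard. The point is its centre, 15 mm above the platen; x along its length, y across its width to its left side, z up; it starts with its far (column) end too far left. It slides with friction and swivels when pushed near one end: pushed 45 mm from its middle, the other end hardly moves.
- bar: The same specimen bar; this origin is the centre of its underside, same axes.
- spindle (a joint): Probe spindle: vertical steel shaft through the head straight above the mark. Value: its height above the lower stop in m, 0 at the lower stop, 0.030 at the upper stop. It stays where it is left (friction about 5 N, weight 1.5 N). At the lower stop its probe, 18 mm across, ends 36 mm above the platen, 6 mm clear of the bar.
- knob_center (a point): Centre of the black round knob on top of the spindle: upright cylinder 36 mm across, 24 mm high, its top 12 mm above this point. It moves with the spindle: 186 mm above the platen at the lower stop (24 mm free between knob and the arm's top), 216 mm at the upper stop.
- amber: Bystander, leave alone: small amber glass bottle, 48 mm across, 85 mm tall, blue cap; origin at the centre of its underside.
- beaker: Bystander, leave alone: glass beaker, 64 mm across, 75 mm tall; origin at the centre of its underside.
- spare: Bystander, leave alone: loose steel ring, 48 mm across, 14 mm tall; origin at the centre of its underside.
- dish: Bystander, leave alone: pale shallow dish, 84 mm across, 14 mm tall; origin at the centre of its underside.
- spat: Bystander, leave alone: steel spatula lying on the bench, 180 mm long; origin on its underside.
- sample2: Bystander, leave alone: a second filled trough like the specimen bar (130 x 50 x 30 mm), lying on the bench to the side, not used; origin at the centre of its underside.
- jar: Bystander, leave alone: white plastic jar, 60 mm across, 70 mm tall; origin at the centre of its underside.

How it is judged (in metres and radians):
On the way, in this order (a step that is already met when the one before it is completed fails the run):
1. the spindle is pressed fully down to its lower stop (value of joint spindle below 0.0025 m), for 0.1 s.
2. the spindle is pulled fully up to its upper stop (value of joint spindle above 0.0275 m), for 0.1 s.
3. the bar is tapped with the fingers on its left long side, at the column end (contact force between the fingers and bar above 0.2 N and y of the grasp point in the frame of bar_center above 0.02 m and x of the grasp point in the frame of bar_center above 0 m), for 0.02 s.
4. the bar is tapped with the fingers on its right long side, at the near end (contact force between the fingers and bar above 0.2 N and y of the grasp point in the frame of bar_center below -0.02 m and x of the grasp point in the frame of bar_center below 0 m), for 0.02 s.
5. with the spindle left up, the bar lies centred on the cross and square, untouched and at rest (y of bar_center in the frame of mark between -0.004 and 0.004 m and x of bar_center in the frame of mark between -0.012 and 0.012 m and z of bar_center in the frame of mark below 0.018 m and angle between the x axis of bar_center and the x axis of mark, either way round below 0.06 rad and linear speed of bar below 0.005 m/s and contact force between each of the arm, the fingers and bar below 0.1 N and value of joint spindle above 0.025 m), for 0.3 s.
6. the spindle is pressed fully down again (value of joint spindle below 0.0025 m), for 0.1 s.
At the end, for the whole second after the job is handed in: The bar lies flat on the platen, its centre within 4 mm of the cross sideways and 12 mm lengthways, its length within 0.06 rad of the engraved line, at rest and untouched; the spindle is within 3 mm of its lower stop (y of bar_center in the frame of mark between -0.004 and 0.004 m and x of bar_center in the frame of mark between -0.012 and 0.012 m and z of bar_center in the frame of mark below 0.018 m and angle between the x axis of bar_center and the x axis of mark, either way round below 0.06 rad and linear speed of bar below 0.005 m/s and contact force between each of the arm, the fingers and bar below 0.1 N and value of joint spindle below 0.003 m).
It fails at once if the bar is struck or squeezed with more than 18 N (contact force between the fingers and bar above 18 N).
It fails at once if the bar is lifted or tipped (z of bar_center in the frame of mark above 0.021 m or angle between bar_center's own z axis and vertical above 0.12 rad).
It fails at once if a bystander is moved more than 20 mm (distance of any of amber, beaker, spare, dish, spat, sample2, jar from where it was at the start of the episode above 0.02 m).
It also fails if it takes over 72 s, if anything falls off the work surface, if the arm or the gripper's body presses on something with over 40 N, if the wrist force passes 120 N, or if a joint passes its speed limit or range.

## Working session

There is one attempt and no reset: what is moved stays moved. The work goes in short steps, Python scripts to look and compute and a tool call to move; the robot and the scene stay as the last step left them, time stands still between calls to the robot, and variables do not carry over. Pictures are saved under pics/ and viewed, and the job is handed in when it is done.

Besides the shell and the picture viewer there is one more tool, called after "Emit:" as a command line: name --argument value ..., lists and objects as JSON in quotes. apply_moves: Moves the arm, as the interface text tells. Shifts and turns lie within -1 to 1; 1 stands for 100 mm of shift or 0.5 rad of turn. Its arguments: {"type":"object","properties":{"increments":{"type":"array"}},"required":["increments"]}

```bash
ls; mkdir -p pics; python3 - <<'E'
from bench import arm
import cv2,json
s=arm.read_state();print(s)
for n in ["scene","top","wrist"]:
    p=arm.get_image(n);cv2.imwrite(f"pics/a_{n}.png",p["img"][:,:,::-1])
    print(n,p["fx"],p["fy"],p["cx"],p["cy"],p["k1"],p["pose"].tolist() if hasattr(p["pose"],"tolist") else p["pose"])
    for l in ["mark","head_under","bar_center","knob_center","amber","beaker","spare","dish","spat","sample2","jar"]:
        try:
            print(l,[(list(map(float,d["at"])),round(d["conf"],2)) for d in arm.mark_of(l,p)[:2]])
        except Exception as e: print(l,e)
E
```

```text
pics
{'clock': 0.0, 'joints': array([-1.06840226e+00,  3.85547844e-01,  6.60926343e-03, -5.24023029e-04,
       -1.19402669e+00, -2.58576296e-01]), 'joint_vel': array([ 1.51293348e-03, -1.26104588e-04,  6.37389268e-04,  9.07446806e-06,
       -2.07820802e-03,  2.12076147e-03]), 'joint_efforts': array([-1.08472414e-03, -3.92288768e+01,  1.88394374e+01,  4.18628901e+00,
       -4.77248192e-03,  3.70779503e-06]), 'position': array([ 150.78597411, -606.08254199,  302.81649024]), 'ee_rot': array([-1.21511123e-01,  9.92589448e-01,  1.09735258e-03, -1.76627714e-04]), 'contact_force': array([-0.40944961,  0.23673697, -0.13028884]), 'wrist_torque': array([-0.06479247,  0.01981565,  0.00557579]), 'gripper_width': 85.22330354373844}
scene 544.5301908538676 544.5301908538676 320.914953566039 238.51516527734202 -0.1600156405887595 [[0.7072488613376022, -0.5864410372339177, 0.39482395822020655, 943.7843125295118], [0.706948977299517, 0.590385121393668, -0.38944646863484417, -379.0545104702464], [-0.0047107994896607, 0.5545559649710662, 0.8321330963753202, 1070.2992872099055], [0.0, 0.0, 0.0, 1.0]]
[... 891 characters left out ...]
er [([178.6, 302.8], 0.74)]
spare [([382.1, 244.5], 0.72)]
dish [([252.1, 217.2], 0.87)]
spat [([397.2, 197.6], 0.57)]
sample2 [([193.0, 256.5], 0.94), ([399.9, 195.7], 0.59)]
jar [([469.9, 204.6], 0.95)]
wrist 389.05863289311384 389.05863289311384 321.1677300852018 239.77988751620842 -0.042131182706684436 [[-0.24208694348804013, -0.9298483321930926, -0.2770848081550882, 81.01572878871384], [0.9702542409607008, -0.23223686354573944, -0.06835749489420716, -623.2807668749713], [-0.000787204161834179, -0.28539116722169444, 0.9584108002216202, 374.4414029426012], [0.0, 0.0, 0.0, 1.0]]
mark []
head_under []
bar_center []
knob_center []
amber []
beaker []
spare []
dish []
spat []
sample2 []
jar []
```

View pics/a_scene.png

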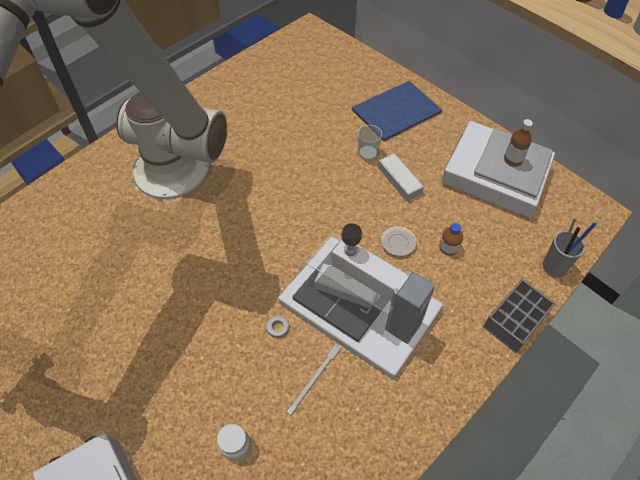

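View pics/a_top.png

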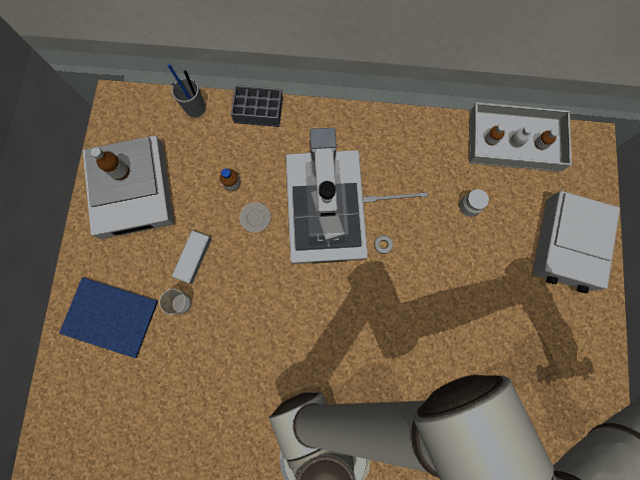

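View pics/a_wrist.png

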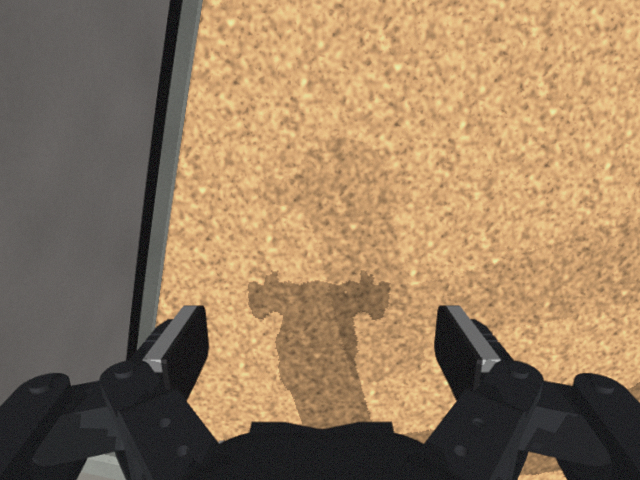

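```bash
cat > h.py <<'E'
import numpy as np, cv2
def proj(p,P):
    P=np.atleast_2d(np.asarray(P,float));T=np.linalg.inv(np.asarray(p["pose"]))
    c=P@T[:3,:3].T+T[:3,3]
    a=c[:,0]/-c[:,2]; b=-c[:,1]/-c[:,2]
    f=1+p["k1"]*(a*a+b*b)
    return np.c_[p["fx"]*a*f+p["cx"],p["fy"]*b*f+p["cy"]]
def ray(p,uv):
    u=(uv[0]-p["cx"])/p["fx"];v=(uv[1]-p["cy"])/p["fy"]
    a,b=u,v
    for _ in range(20):
        f=1+p["k1"]*(a*a+b*b);a,b=u/f,v/f
    M=np.asarray(p["pose"]);d=M[:3,:3]@np.array([a,-b,-1.]);return M[:3,3],d
def onz(p,uv,z):
    o,d=ray(p,uv);return o+d*(z-o[2])/d[2]
def crop(p,name,c,r,w,k):
    im=p["img"][max(0,r):r+int(w*.75),max(0,c):c+w,::-1]
    cv2.imwrite(f"pics/{name}.png",cv2.resize(im,None,fx=k,fy=k,interpolation=cv2.INTER_CUBIC))
E
python3 - <<'E'
from bench import arm
from h import *
import pickle
ps={n:arm.get_image(n) for n in ["scene","top"]}
pickle.dump(ps,open("p0.pkl","wb"))
crop(ps["top"],"b_top",265,115,140,5.7)
crop(ps["scene"],"b_scene",265,210,190,4.2)
for n,p in ps.items():
    for l in ["bar","spindle","sample2"]:
        for d in arm.outline_of(l,p)[:2]: print(n,l,d["conf"],d["box"])
    print([(d["at"],d["conf"]) for d in arm.mark_of("mark",p)],[(d["at"],d["conf"]) for d in arm.mark_of("bar_center",p)])
t=ps["top"]
for l,z in dict(amber=0,beaker=0,spare=0,dish=0,spat=0,sample2=0,jar=0).items():
    for d in arm.mark_of(l,t)[:1]: print(l,onz(t,d["at"],z).round())
E
```

```text
scene bar 0.92 [342.6, 290.7, 59.1, 33.6]
scene bar 0.5 [235.1, 443.6, 30.5, 40.1]
scene spindle 0.94 [351.2, 237.9, 21.4, 29.0]
scene sample2 0.58 [401.4, 178.4, 48.1, 48.2]
[([346.3, 284.4], 0.94), ([351.5, 233.8], 0.51)] [([345.9, 286.1], 0.64)]
top bar 0.65 [332.8, 237.7, 15.2, 2.4]
top spindle 0.67 [328.0, 190.9, 18.6, 15.9]
top sample2 0.28 [330.1, 238.8, 11.6, 5.4]
[] []
amber [669. 317.   0.]
beaker [322. 404.   0.]
spare [ 530. -109.    0.]
dish [574. 244.   0.]
spat [ 662. -144.    0.]
sample2 [452. 376.   0.]
jar [ 659. -333.    0.]
```

View pics/b_top.png

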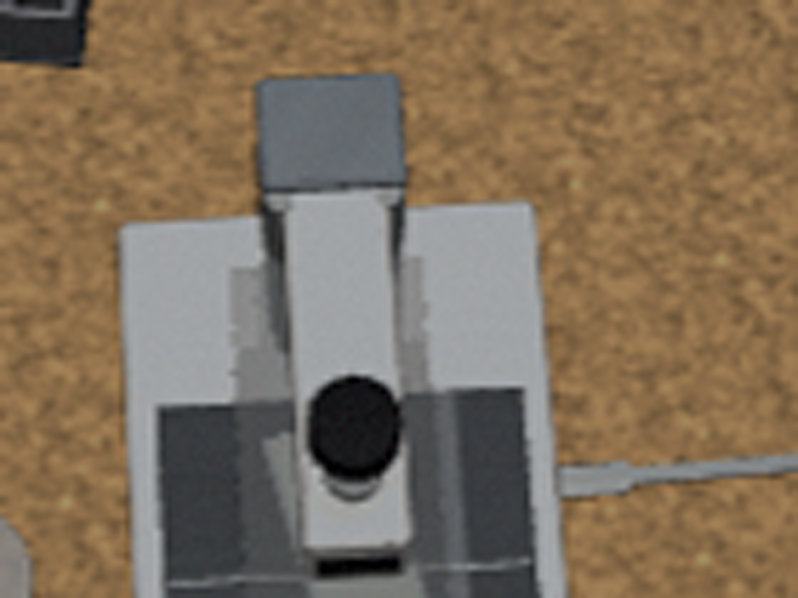

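View pics/b_scene.png

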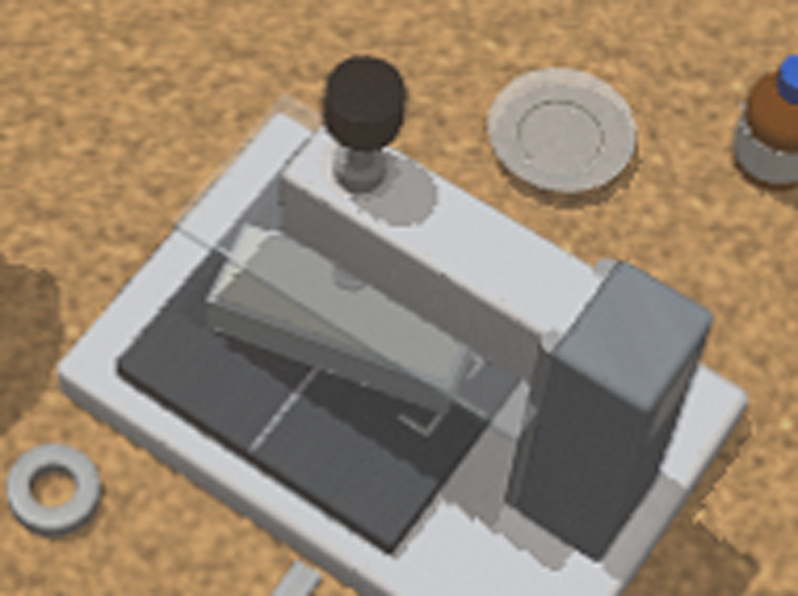

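```bash
python3 - <<'E'
from h import *
import pickle
ps=pickle.load(open("p0.pkl","rb"))
crop(ps["top"],"c_top",280,180,100,8)
crop(ps["scene"],"c_scene",270,260,100,8)
E
```

```text
(no output)
```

View pics/c_top.png

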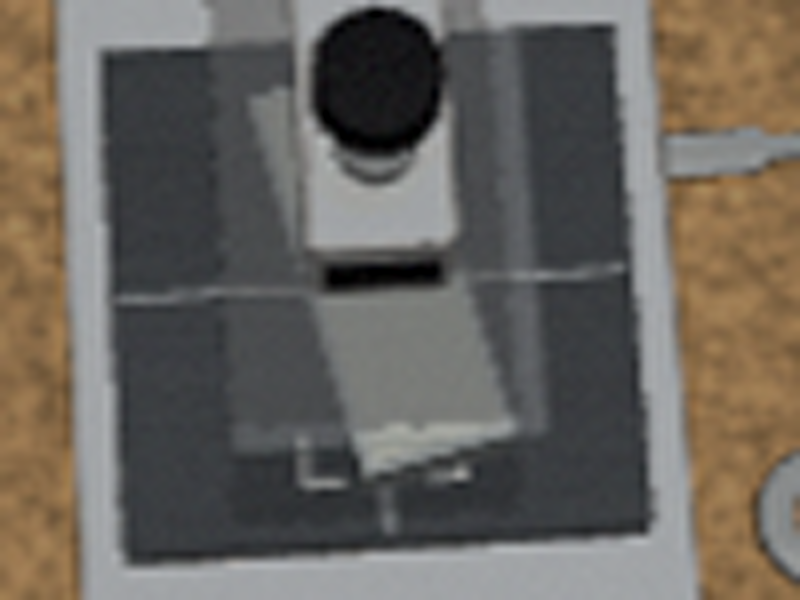

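View pics/c_scene.png

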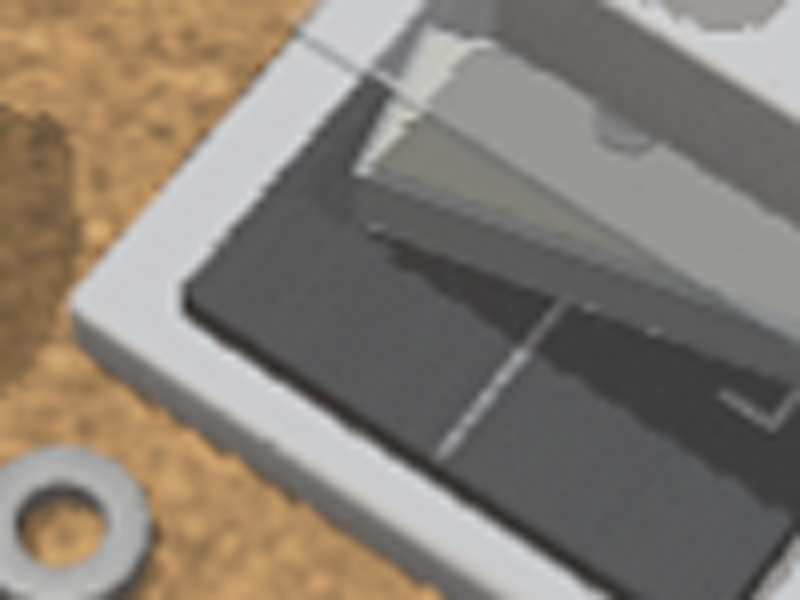

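```bash
cat > fit.py <<'E'
from h import *
import pickle
from scipy.optimize import least_squares
ps=pickle.load(open("p0.pkl","rb"))
T,S=ps["top"],ps["scene"]
def px(k,o,uv): return (np.array(uv)+.5)/k-.5+np.array(o)
ct=lambda uv:px(8,(280,180),uv); cs=lambda uv:px(8,(270,260),uv); bs=lambda uv:px(4.2,(265,210),uv); bt=lambda uv:px(5.7,(265,115),uv)
def W(q,L):
    L=np.atleast_2d(np.array(L,float));c,s=np.cos(q[2]),np.sin(q[2])
    return np.c_[q[0]+c*L[:,0]-s*L[:,1],q[1]+s*L[:,0]+c*L[:,1],L[:,2]+45]
def fit(obs,q0,z0=0):
    f=lambda q:np.concatenate([(proj(p,W(q,L))[0]-uv) for p,L,uv in obs])
    r=least_squares(f,q0);return r.x,f(r.x).reshape(-1,2)
tp=[(T,(85,85,0),ct((103,50))),(T,(85,-85,0),ct((612,26))),(T,(-85,-85,0),ct((650,530))),(T,(-85,85,0),ct((128,562))),
    (T,(185,100,-15),bt((122,226))),(T,(185,-100,-15),bt((533,204)))]
sp=[(S,(-85,-85,0),bs((118,366))),(S,(85,-85,0),bs((390,552))),(S,(-115,-100,-15),bs((60,370)))]
if __name__=="__main__":
    np.set_printoptions(suppress=True,precision=3)
    for n,o in (("top",tp),("scene",sp),("both",tp+sp)):
        q,r=fit(o,[600,20,0]);print(n,q);print(r.round(2).tolist())
    qt=fit(tp,[600,20,0])[0];qs=fit(sp,[600,20,0])[0]
    bt_=[(T,(65,25,30),ct((252,97))),(T,(-65,-25,30),ct((518,432))),(T,(-65,25,30),ct((370,475)))]
    bs_=[(S,(-65,25,30),cs((430,28))),(S,(-65,-25,30),cs((355,178))),(S,(-65,-25,0),cs((370,230)))]
    for n,o,q in (("top",bt_,qt),("scene",bs_,qs)):
        b,r=fit(o,[600,20,0]);c,s=np.cos(q[2]),np.sin(q[2]);d=b-q
        print("bar",n,b,"rel",c*d[0]+s*d[1],-s*d[0]+c*d[1],d[2],r.round(2).tolist())
    # knob height
    q=fit(tp+sp,[600,20,0])[0]
    for h in (186,196,206,216): print(h,proj(T,W(q,(0,0,h+12))),proj(S,W(q,(0,0,h))))
E
python3 fit.py
```

```text
top [586.182  46.365   0.151]
[[-0.54, 0.62], [0.54, 0.08], [0.79, 0.48], [-0.77, 0.31], [-0.84, -0.82], [0.83, -0.89]]
scene [592.431  49.931   0.133]
[[0.09, -0.22], [0.86, 0.61], [-1.0, -0.53]]
both [588.336  48.164   0.15 ]
[[-1.09, -0.26], [-0.04, -0.72], [0.11, -0.36], [-1.43, -0.62], [-1.33, -1.67], [0.31, -1.65], [-1.74, -0.09], [-0.26, -0.27], [-2.85, -0.18]]
bar top [587.918  43.222   0.382] rel 1.244175413915845 -3.3678056871397675 0.2310631862696194 [[-0.19, -0.39], [0.47, 0.07], [-0.28, 0.3]]
bar scene [588.8    49.618   0.41 ] rel -3.6400391257259734 0.1720813616659279 0.2767484804787783 [[0.12, -0.35], [0.77, -0.01], [-0.9, 0.34]]
186 [[326.278 190.659]] [[350.473 241.096]]
196 [[326.318 189.159]] [[350.694 238.089]]
206 [[326.36  187.627]] [[350.918 235.032]]
216 [[326.402 186.062]] [[351.146 231.924]]
```

Emit:
apply_moves --increments '[[[-0.48, 0.44, -0.3, 0, 0, 0.188, 1], [-0.97, 0.88, -0.6, 0, 0, 0.188, 1], [-0.97, 0.88, -0.8, 0, 0, 0.188, 1], [-0.97, 0.88, -0.8, 0, 0, 0.188, 1]]]'

```text
clock: 3.15
position: [225.7, -496.4, 389.5]
ee_rot: [-0.077, 0.997, -0.004, 0.002]
contact_force: [-0.3, -0.7, 0.3]
gripper_width: 85.4
```

```bash
cat > plan.py <<'E'
from bench import arm
from h import *
from scipy.spatial.transform import Rotation as Ro
np.set_printoptions(suppress=True,precision=3)
def st():
    s=arm.read_state();print("t",round(s["clock"],2),"pos",s["position"].round(1),"F",s["contact_force"].round(1),"w",round(s["gripper_width"],1),"j",s["joints"].round(2));return s
def delta(pos,R=None):
    s=arm.read_state();R0=Ro.from_quat(s["ee_rot"])
    d=R0.inv().apply(np.array(pos)-s["position"])/100
    r=(R0.inv()*R).as_rotvec()/.5 if R is not None else np.zeros(3)
    print("shift",d.round(3),"turn",r.round(3));return d,r
E
python3 -c "
from plan import *
s=st();print(Ro.from_quat(s['ee_rot']).as_matrix());delta((587,47,380))"
```

```text
t 3.15 pos [ 225.7 -496.4  389.5] F [-0.3 -0.7  0.3] w 85.4 j [-0.85  0.19 -0.05  0.   -1.32 -0.57]
[[-0.988 -0.153  0.005]
 [-0.153  0.988 -0.008]
 [-0.004 -0.009 -1.   ]]
shift [-4.404  4.816  0.069] turn [0. 0. 0.]
```

Emit:
apply_moves --increments '[[[-0.45, 0.49, 0, 0, 0, 0, 1], [-0.9, 0.98, 0, 0, 0, 0, 1], [-0.9, 0.98, 0, 0, 0, 0, 1]]]'

```text
clock: 3.45
position: [298.8, -385.4, 384.0]
ee_rot: [-0.075, 0.997, 0.0, 0.0]
contact_force: [1.0, -0.7, 0.4]
gripper_width: 85.6
```

Emit:
apply_moves --increments '[[[-0.45, 0.49, 0, 0, 0, 0, 1], [-0.9, 0.98, 0, 0, 0, 0, 1], [-0.9, 0.98, 0, 0, 0, 0, 1]]]'

```text
clock: 3.75
position: [373.4, -274.9, 384.0]
ee_rot: [-0.076, 0.997, 0.0, 0.0]
contact_force: [0.3, -0.3, -0.6]
gripper_width: 85.1
```

Emit:
apply_moves --increments '[[[-0.45, 0.49, 0, 0, 0, 0, 1], [-0.9, 0.98, 0, 0, 0, 0, 1], [-0.9, 0.98, 0, 0, 0, 0, 1]]]'

```text
clock: 4.05
position: [448.0, -164.4, 383.9]
ee_rot: [-0.076, 0.997, 0.0, 0.0]
contact_force: [-0.3, -0.6, -0.9]
gripper_width: 84.8
```

```bash
python3 -c "
from plan import *
s=st();delta((587,47,380))"
```

```text
t 4.05 pos [ 448.  -164.4  383.9] F [-0.3 -0.6 -0.9] w 84.8 j [-0.01  0.08 -0.2  -0.   -1.29 -1.41]
shift [-1.693  1.88   0.041] turn [0. 0. 0.]
```

Emit:
apply_moves --increments '[[[-0.43, 0.47, 0, 0, 0, 0, 1], [-0.85, 0.94, 0.02, 0, 0, 0, 1], [-0.85, 0.94, 0.02, 0, 0, 0, 1]]]'

```text
clock: 4.35
position: [518.4, -58.4, 381.4]
ee_rot: [-0.076, 0.997, 0.0, -0.0]
contact_force: [0.2, -1.0, -1.0]
gripper_width: 85.5
```

```bash
python3 - <<'E'
from plan import *
import pickle
s=st();delta((587,47,380))
p=arm.get_image("wrist");pickle.dump(p,open("pw1.pkl","wb"));cv2.imwrite("pics/w1.png",p["img"][:,:,::-1])
for l in ["mark","knob_center","bar_center","head_under"]: print(l,[(d["at"],round(d["conf"],2)) for d in arm.mark_of(l,p)])
E
```

```text
t 4.35 pos [518.4 -58.4 381.4] F [ 0.2 -1.  -1. ] w 85.5 j [ 0.2   0.16 -0.11 -0.   -1.3  -1.62]
shift [-0.838  0.938  0.015] turn [0. 0. 0.]
mark []
knob_center []
bar_center [([551.7, 272.3], 0.65), ([239.8, 293.3], 0.47)]
head_under [([550.6, 269.4], 0.55)]
```

View pics/w1.png

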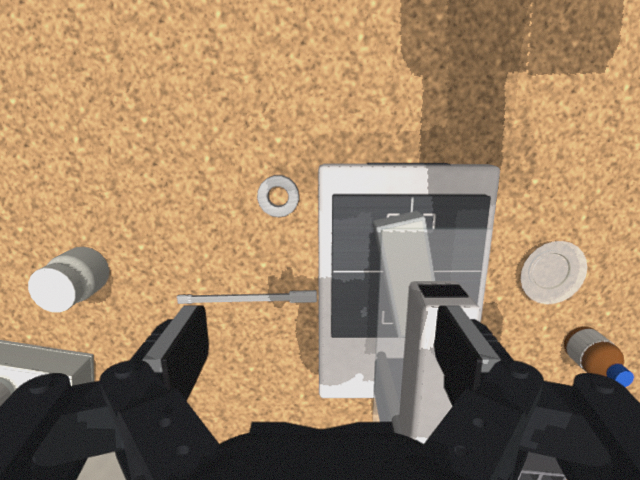

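```bash
python3 - <<'E'
from h import *
import pickle
p=pickle.load(open("pw1.pkl","rb"))
crop(p,"w1a",310,150,200,4)
crop(p,"w1b",360,190,110,7)
E
```

```text
(no output)
```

View pics/w1a.png

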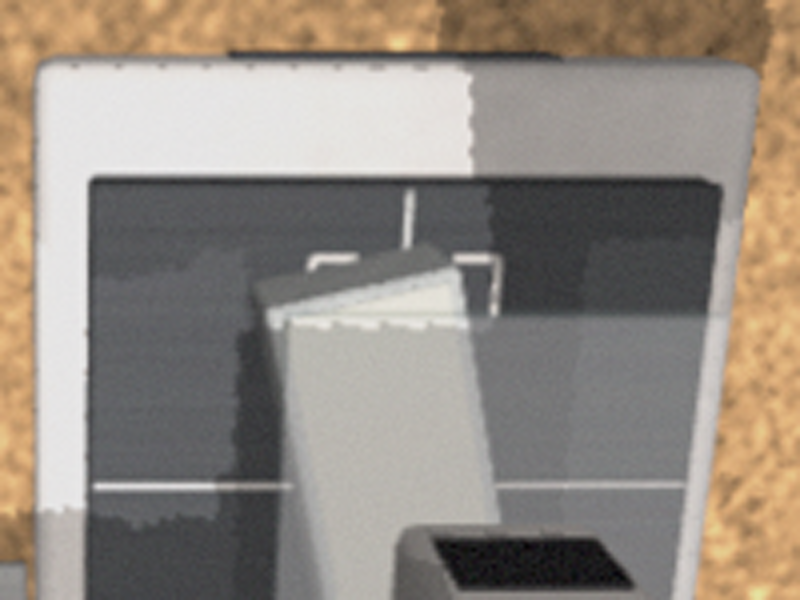

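View pics/w1b.png

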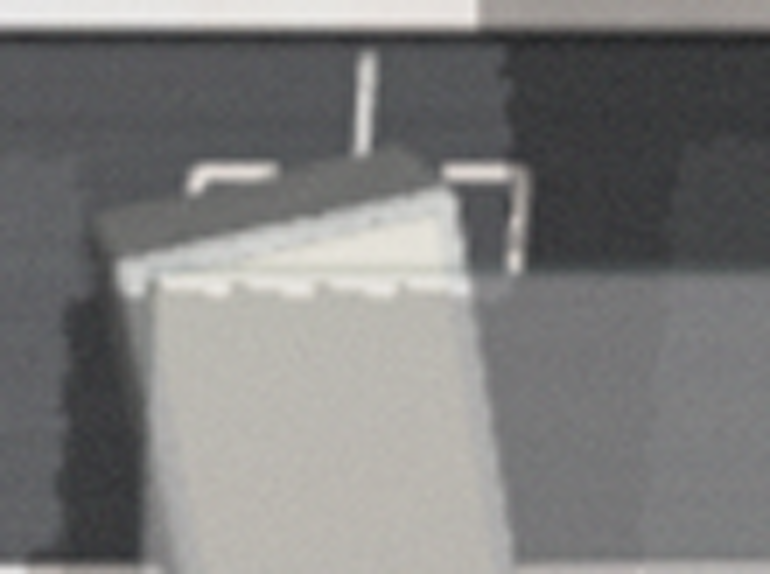

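```bash
cat > fit2.py <<'E'
from fit import *
np.set_printoptions(suppress=True,precision=3)
p=pickle.load(open("pw1.pkl","rb"))
a=lambda uv:px(4,(310,150),uv); b=lambda uv:px(7,(360,190),uv)
m=[(p,(-85,-85,0),a((90,185))),(p,(-85,85,0),a((720,189))),(p,(-65,-25,0),b((191,164))),(p,(-65,25,0),b((526,166))),
 (p,(0,-80,0),a((110,487))),(p,(0,80,0),a((670,485)))]
def W2(o,q):
    out=[]
    for i,(p,L,uv) in enumerate(o):
        r=proj(p,W(q,L))[0]-uv
        if i>=4: r=r*np.array([0,1])
        out.append(r)
    return np.concatenate(out)
r=least_squares(lambda q:W2(m,q),[590,45,.15]);q=r.x;print("mark",q,r.fun.reshape(-1,2).round(2).tolist())
bo=[(p,(-65,-25,30),b((116,262))),(p,(-65,25,30),b((453,188))),(p,(-65,25,0),b((395,148))),(p,(-65,-25,0),b((98,215)))]
bb,rr=fit(bo,[590,45,.4]);c,s=np.cos(q[2]),np.sin(q[2]);d=bb-q
print("bar",bb,"rel",c*d[0]+s*d[1],-s*d[0]+c*d[1],d[2],rr.round(2).tolist())
E
python3 fit2.py
```

```text
mark [588.285  49.687   0.151] [[-0.69, -0.41], [1.39, -0.82], [0.39, 1.07], [-1.07, 0.92], [-0.0, -0.6], [0.0, -0.09]]
bar [588.237  47.394   0.378] rel -0.3937332183312136 -2.259368587749334 0.22700094922776065 [[-0.55, 0.41], [0.55, 0.15], [1.7, -0.53], [-1.7, 0.02]]
```

```bash
python3 -c "
from plan import *
s=st();delta((588.2,49.5,380))"
```

```text
t 4.6 pos [516.6 -61.4 381.7] F [0.4 0.2 0.8] w 85.2 j [ 0.19  0.16 -0.11  0.   -1.3  -1.62]
shift [-0.873  0.99   0.016] turn [0. 0. 0.]
```

Emit:
apply_moves --increments '[[[-0.44, 0.49, 0, 0, 0, 0, 1], [-0.87, 0.99, 0.02, 0, 0, 0, 1], [-0.87, 0.99, 0.02, 0, 0, 0, 1], [-0.87, 0.99, 0.02, 0, 0, 0, 1]]]'

```text
clock: 5.0
position: [589.4, 51.3, 378.8]
ee_rot: [-0.076, 0.997, 0.0, -0.0]
contact_force: [-1.3, -0.1, -0.9]
gripper_width: 85.6
```

```bash
python3 - <<'E'
from plan import *
import pickle
p=arm.get_image("wrist");pickle.dump(p,open("pw2.pkl","wb"));cv2.imwrite("pics/w2.png",p["img"][:,:,::-1])
p=arm.get_image("scene");crop(p,"s2",250,130,250,3.2)
s=st();delta((588.2,49.5,304))
E
```

```text
t 5.1 pos [587.9  49.  379.7] F [ 0.3  0.1 -0.5] w 85.1 j [ 0.36  0.28  0.05  0.   -1.34 -1.78]
shift [-0.004  0.005  0.757] turn [0. 0. 0.]
```

View pics/w2.png

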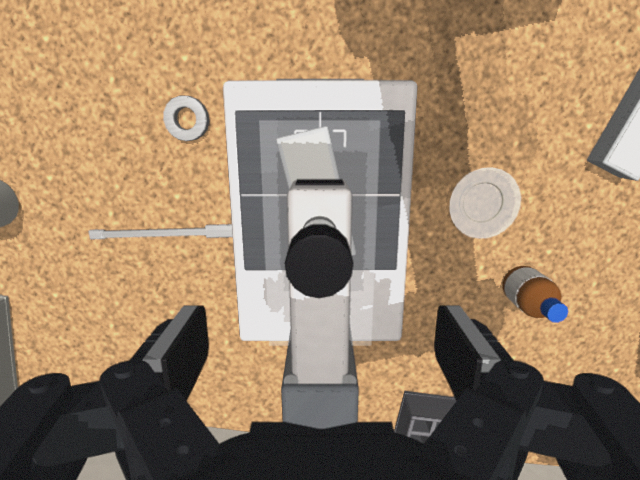

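View pics/s2.png

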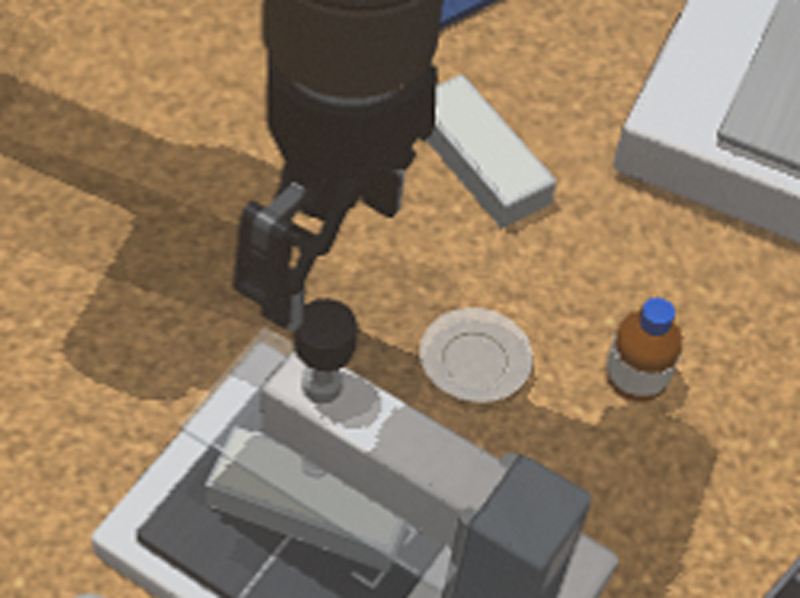

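```bash
python3 - <<'E'
from h import *
import pickle
p=pickle.load(open("pw2.pkl","rb"))
for h in (236,246,256,261):
  t=np.linspace(0,6.283,90);P=np.c_[588.2+18*np.cos(t),49.5+18*np.sin(t),t*0+h+12]; u=proj(p,P);print(h,u.min(0).round(1),u.max(0).round(1))
crop(p,"w2a",270,200,100,6)
E
```

```text
236 [284.5 226.6] [350.2 288.7]
246 [282.8 231.6] [351.6 296.3]
256 [280.9 237. ] [353.  304.5]
261 [279.8 240. ] [353.8 309. ]
```

View pics/w2a.png

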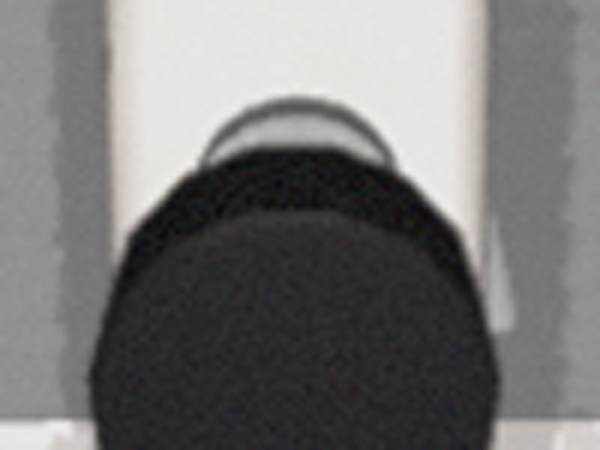

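Emit:
apply_moves --increments '[[[0, 0, 0.4, 0, 0, 0, 1], [0, 0.01, 0.78, 0, 0, 0, 1], [0, 0.01, 0.78, 0, 0, 0, 1], [0, 0.01, 0.78, 0, 0, 0, -1], [0, 0.01, 0.78, 0, 0, 0, -1], [0, 0.01, 0.78, 0, 0, 0, -1], [0, 0.01, 0.78, 0, 0, 0, -1], [0, 0.01, 0.78, 0, 0, 0, -1], [0, 0.01, 0.78, 0, 0, 0, -1]]]'

```text
clock: 6.0
position: [588.8, 50.0, 303.7]
ee_rot: [-0.075, 0.997, -0.001, 0.002]
contact_force: [1.3, -5.6, 3.7]
gripper_width: 34.2
```

Emit:
apply_moves --increments '[[[0, 0, 0.05, 0, 0, 0, -1], [0, 0, 0.1, 0, 0, 0, -1], [0, 0, 0.14, 0, 0, 0, -1], [0, 0, 0.14, 0, 0, 0, -1]]]'

```text
clock: 6.4
position: [588.8, 50.0, 288.6]
ee_rot: [-0.075, 0.997, -0.001, 0.001]
contact_force: [2.4, -5.3, 0.2]
gripper_width: 34.1
```

Emit:
apply_moves --increments '[[[0, 0, 0.02, 0, 0, 0, -1], [0, 0, 0.04, 0, 0, 0, -1], [0, 0, 0.04, 0, 0, 0, -1]]]'

```text
clock: 6.7
position: [588.8, 50.0, 286.2]
ee_rot: [-0.075, 0.997, -0.001, 0.002]
contact_force: [0.7, -5.2, 6.2]
gripper_width: 34.5
```

Emit:
apply_moves --increments '[[[0, 0, 0.02, 0, 0, 0, -1], [0, 0, 0.04, 0, 0, 0, -1], [0, 0, 0.04, 0, 0, 0, -1]]]'

```text
clock: 7.0
position: [588.7, 50.0, 286.0]
ee_rot: [-0.075, 0.997, -0.001, 0.003]
contact_force: [-6.5, -4.3, 19.3]
gripper_width: 34.6
```

Emit:
apply_moves --increments '[[[0, 0, -0.06, 0, 0, 0, -1], [0, 0, -0.12, 0, 0, 0, -1], [0, 0, -0.18, 0, 0, 0, -1], [0, 0, -0.24, 0, 0, 0, -1], [0, 0, -0.3, 0, 0, 0, -1], [0, 0, -0.34, 0, 0, 0, -1], [0, 0, -0.36, 0, 0, 0, -1], [0, 0, -0.36, 0, 0, 0, -1]]]'

```text
clock: 7.8
position: [588.8, 50.0, 315.1]
ee_rot: [-0.075, 0.997, -0.001, 0.0]
contact_force: [5.0, -6.4, -4.1]
gripper_width: 34.5
```

Emit:
apply_moves --increments '[[[0, 0, -0.02, 0, 0, 0, -1], [0, 0, -0.04, 0, 0, 0, -1], [0, 0, -0.04, 0, 0, 0, -1], [0, 0, -0.04, 0, 0, 0, -1]]]'

```text
clock: 8.2
position: [588.9, 50.0, 316.4]
ee_rot: [-0.074, 0.997, -0.0, -0.001]
contact_force: [9.2, -7.1, -13.1]
gripper_width: 34.6
```

Emit:
apply_moves --increments '[[[0, 0, 0.0, 0, 0, 0, 1], [0, 0, 0, 0, 0, 0, 1], [0, 0, 0, 0, 0, 0, 1], [0, 0, -0.1, 0, 0, 0, 1], [0, 0, -0.5, 0, 0, 0, 1], [0, 0, -0.9, 0, 0, 0, 1], [0, 0, -0.9, 0, 0, 0, 1]]]'

```text
clock: 8.9
position: [589.5, 50.9, 418.4]
ee_rot: [-0.075, 0.997, 0.001, 0.007]
contact_force: [0.4, 0.4, -0.2]
gripper_width: 85.2
```

```bash
python3 - <<'E'
from plan import *
p=arm.get_image("scene");crop(p,"s3",250,130,250,3.2)
s=st()
q=np.array([588.3,49.7,.151])
# left ready pose: tilt 52deg, tip at mark (x=45,y=70?), 
Rm=Ro.from_euler('z',q[2])
for side in (1,-1):
    th=np.radians(52)*side
    z=np.array([0,-np.sin(th),-np.cos(th)]); y=np.array([-1.,0,0]); x=np.cross(y,z)
    R=Rm*Ro.from_matrix(np.c_[x,y,z])
    R0=Ro.from_quat(s["ee_rot"]);print(side,(R0.inv()*R).as_rotvec()/.5)
E
```

```text
t 8.95 pos [588.6  51.1 414.9] F [-0.2  0.  -1. ] w 85.4 j [ 0.36  0.27  0.11  0.   -1.41 -1.78]
1 [ 1.406  1.433 -2.913]
-1 [-1.428 -1.4   -2.898]
```

View pics/s3.png

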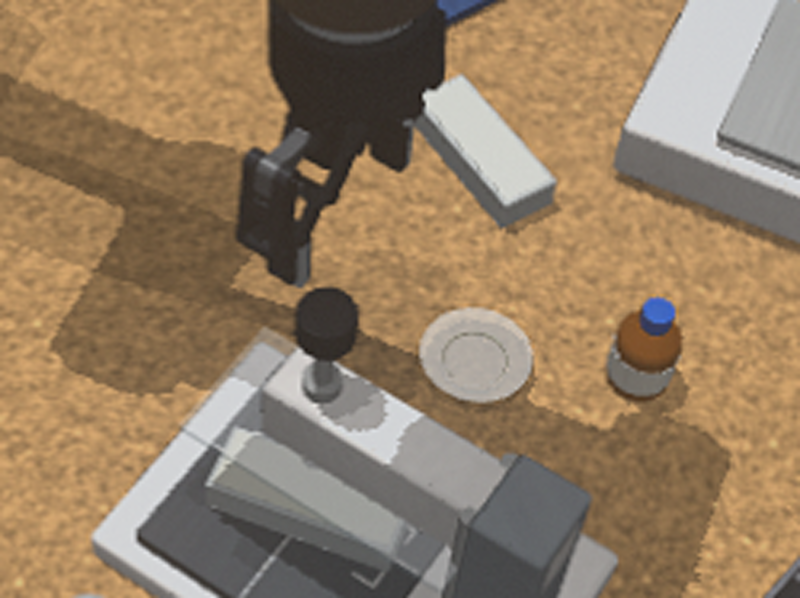

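Emit:
apply_moves --increments '[[[0, 0.4, 0, 0, 0, -0.28, -1], [0, 0.8, 0, 0, 0, -0.56, -1], [0, 1, 0, 0, 0, -0.785, -1], [0, 1, 0, 0, 0, -0.785, -1]]]'

```text
clock: 9.35
position: [572.3, 152.1, 409.3]
ee_rot: [-0.27, 0.963, 0.0, -0.001]
contact_force: [-0.1, -0.2, -0.5]
gripper_width: 27.7
```

Emit:
apply_moves --increments '[[[0.1, 0.3, 0, 0, 0, -0.28, -1], [0.2, 0.6, 0, 0, 0, -0.56, -1], [0.4, 0.9, 0, 0, 0, -0.785, -1], [0.4, 0.9, 0, 0, 0, -0.785, -1]]]'

```text
clock: 9.75
position: [489.7, 206.5, 410.5]
ee_rot: [-0.452, 0.892, 0.0, -0.0]
contact_force: [0.5, -0.8, 0.2]
gripper_width: 0.0
```

Emit:
apply_moves --increments '[[[0, 0, 0, 0, 0, -0.28, -1], [0, 0, 0, 0, 0, -0.56, -1], [0, 0, 0, 0, 0, -0.785, -1], [0, 0, 0, 0, 0, -0.785, -1]]]'

```text
clock: 10.15
position: [492.6, 205.4, 409.7]
ee_rot: [-0.615, 0.789, 0.0, -0.0]
contact_force: [-0.1, -0.1, -0.2]
gripper_width: 0.1
```

Emit:
apply_moves --increments '[[[0, 0, 0, 0, 0, -0.28, -1], [0, 0, 0, 0, 0, -0.56, -1], [0, 0, 0, 0, 0, -0.785, -1], [0, 0, 0, 0, 0, -0.785, -1]]]'

```text
clock: 10.55
position: [492.6, 205.7, 409.7]
ee_rot: [0.756, -0.654, -0.0, 0.0]
contact_force: [0.2, 0.5, 0.3]
gripper_width: 0.3
```

```bash
cat >> plan.py <<'E'
Q=np.array([588.3,49.7,.151]); Rm=Ro.from_euler('z',Q[2])
def tilt(deg):  # +: enters from left
    th=np.radians(deg); z=np.array([0,-np.sin(th),-np.cos(th)]); y=np.array([-1.,0,0]); x=np.cross(y,z)
    return Rm*Ro.from_matrix(np.c_[x,y,z])
def m2w(P): return Rm.apply(np.array(P,float))+np.array([Q[0],Q[1],45])
def w2m(P): return Rm.inv().apply(np.array(P)-np.array([Q[0],Q[1],45]))
def tip(s): return w2m(s["position"]+Ro.from_quat(s["ee_rot"]).apply([0,0,73]))
def go(tipm,deg):
    R=tilt(deg); return delta(m2w(tipm)-R.apply([0,0,73]),R)
E
python3 - <<'E'
from plan import *
s=st();print("tip",tip(s));print(Rm.inv().apply(Ro.from_quat(s["ee_rot"]).as_matrix().T).T)
for a in (15,30,45,52): print(a);go((45,110,120),a)
E
```

```text
t 10.55 pos [492.6 205.7 409.7] F [0.2 0.5 0.3] w 0.3 j [ 0.7   0.17 -0.03  0.   -1.37 -0.55]
tip [-71.181 168.556 291.738]
[[-0.006 -1.    -0.   ]
 [-1.     0.006 -0.   ]
 [ 0.     0.    -1.   ]]
15
shift [ 0.389 -1.165  1.742] turn [ 0.002  0.523 -0.012]
30
shift [ 0.213 -1.163  1.815] turn [ 0.004  1.047 -0.012]
45
shift [ 0.062 -1.163  1.931] turn [ 0.005  1.57  -0.011]
52
shift [ 0.003 -1.162  1.998] turn [ 0.006  1.815 -0.011]
```

Emit:
apply_moves --increments '[[[0, -0.3, 0, 0, 0.28, 0, -1], [0, -0.6, 0, 0, 0.56, 0, -1], [0, -0.9, 0, 0, 0.84, 0, -1], [0, -1, 0, 0, 0.92, 0, -1], [0, -1, 0, 0, 0.92, 0, -1]]]'

```text
clock: 11.05
position: [592.3, 221.7, 406.8]
ee_rot: [0.737, -0.636, 0.173, 0.151]
contact_force: [1.1, -0.3, -0.5]
gripper_width: -0.0
```

Emit:
apply_moves --increments '[[[0, 0, 0, 0, 0.28, 0, -1], [0, 0, 0, 0, 0.56, 0, -1], [0, 0, 0, 0, 0.84, 0, -1], [0, 0, 0, 0, 0.9, 0, -1], [0, 0, 0, 0, 0.9, 0, -1]]]'

```text
clock: 11.55
position: [590.9, 220.7, 409.5]
ee_rot: [0.681, -0.587, 0.332, 0.286]
contact_force: [0.2, 0.4, -0.6]
gripper_width: 0.2
```

```bash
python3 - <<'E'
from plan import *
s=st();print("tip",tip(s));print(Rm.inv().apply(Ro.from_quat(s["ee_rot"]).as_matrix().T).T)
go((45,110,120),52);go((45,75,12),52)
p=arm.get_image("wrist");cv2.imwrite("pics/w4.png",p["img"][:,:,::-1])
E
```

```text
t 11.55 pos [590.9 220.7 409.5] F [ 0.2  0.4 -0.6] w 0.2 j [ 0.79  0.48 -0.02  0.69 -1.69 -0.79]
tip [ 28.122 111.107 319.616]
[[-0.002 -1.    -0.003]
 [-0.615  0.003 -0.788]
 [ 0.788 -0.    -0.615]]
shift [-1.567 -0.167  1.236] turn [ 0.005 -0.001 -0.004]
shift [-2.203 -0.168  2.177] turn [ 0.005 -0.001 -0.004]
```

View pics/w4.png

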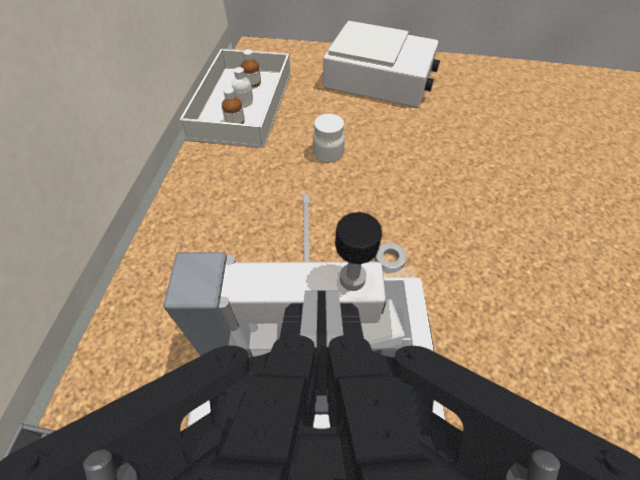

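Emit:
apply_moves --increments '[[[-0.35, -0.08, 0.27, 0, 0, 0, -1], [-0.7, -0.17, 0.54, 0, 0, 0, -1], [-0.95, -0.17, 0.74, 0, 0, 0, -1], [-0.95, -0.17, 0.74, 0, 0, 0, -1]]]'

```text
clock: 12.0
position: [607.4, 221.9, 286.3]
ee_rot: [0.68, -0.586, 0.331, 0.289]
contact_force: [-0.8, -0.3, 0.6]
gripper_width: 0.2
```

Emit:
apply_moves --increments '[[[-0.35, 0, 0.27, 0, 0, 0, -1], [-0.7, 0, 0.54, 0, 0, 0, -1], [-0.95, 0, 0.74, 0, 0, 0, -1], [-0.95, 0, 0.74, 0, 0, 0, -1], [-0.95, 0, 0.74, 0, 0, 0, -1]]]'

```text
clock: 12.5
position: [609.3, 224.0, 172.0]
ee_rot: [0.68, -0.587, 0.334, 0.285]
contact_force: [0.6, 0.3, 0.7]
gripper_width: -0.1
```

```bash
python3 - <<'E'
from plan import *
s=st();print("tip",tip(s))
go((45,80,12),52)
p=arm.get_image("wrist");cv2.imwrite("pics/w5.png",p["img"][:,:,::-1])
p=arm.get_image("scene");crop(p,"s5",250,130,250,3.2)
E
```

```text
t 12.5 pos [609.3 224.  172. ] F [0.6 0.3 0.7] w -0.1 j [ 0.77  0.7  -0.25  0.72 -1.34 -1.07]
tip [ 47.031 111.581  82.059]
shift [-0.358  0.022  0.68 ] turn [-0.002 -0.001 -0.009]
```

View pics/w5.png

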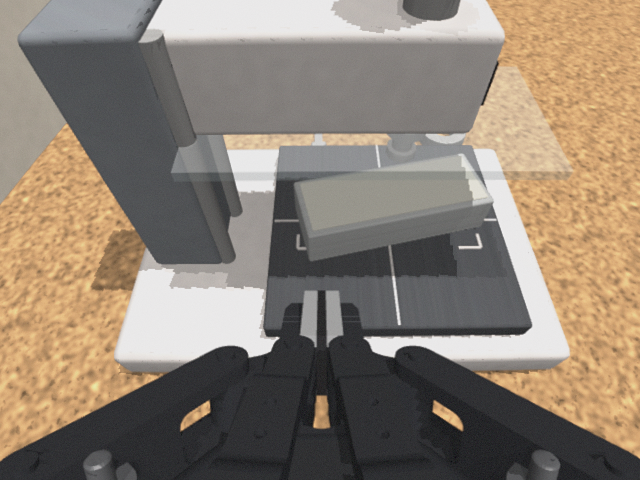

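View pics/s5.png

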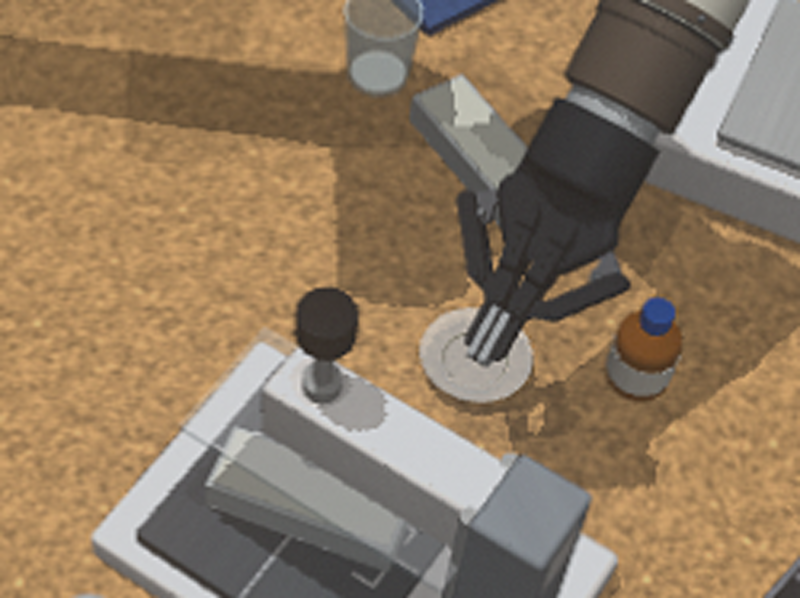

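Emit:
apply_moves --increments '[[[-0.15, 0.02, 0.2, 0, 0, 0, -1], [-0.3, 0.02, 0.45, 0, 0, 0, -1], [-0.36, 0.02, 0.65, 0, 0, 0, -1], [-0.36, 0.02, 0.68, 0, 0, 0, -1], [-0.36, 0.02, 0.68, 0, 0, 0, -1]]]'

```text
clock: 13.1
position: [611.7, 192.0, 100.8]
ee_rot: [0.68, -0.587, 0.333, 0.286]
contact_force: [0.5, -0.1, 0.7]
gripper_width: 0.0
```

```bash
python3 - <<'E'
from plan import *
s=st();print("tip",tip(s))
go((45,50,12),52);go((45,32,12),52)
p=arm.get_image("wrist");cv2.imwrite("pics/w6.png",p["img"][:,:,::-1])
E
```

```text
t 13.1 pos [611.7 192.  100.8] F [ 0.5 -0.1  0.7] w 0.0 j [ 0.72  0.77 -0.34  0.79 -1.2  -1.16]
tip [44.515 79.624 10.965]
shift [ 0.191 -0.005  0.227] turn [ 0.    -0.003 -0.007]
shift [ 0.302 -0.006  0.369] turn [ 0.    -0.003 -0.007]
```

View pics/w6.png

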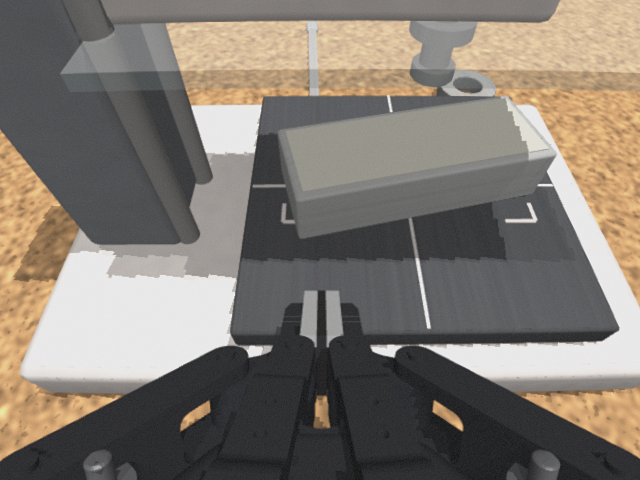

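Emit:
apply_moves --increments '[[[0.1, 0, 0.1, 0, 0, 0, -1], [0.2, 0, 0.22, 0, 0, 0, -1], [0.2, 0, 0.22, 0, 0, 0, -1]]]'

```text
clock: 13.45
position: [615.0, 159.8, 102.0]
ee_rot: [0.68, -0.587, 0.333, 0.287]
contact_force: [-0.0, 0.1, -0.7]
gripper_width: 0.1
```

```bash
cat > look.py <<'E'
import sys
from plan import *
s=st();print("tip",tip(s))
p=arm.get_image("wrist");cv2.imwrite("pics/%s.png"%sys.argv[1],p["img"][:,:,::-1])
import pickle;pickle.dump(p,open(sys.argv[1]+".pkl","wb"))
E
python3 look.py w7
```

```text
t 13.45 pos [615.  159.8 102. ] F [-0.   0.1 -0.7] w 0.1 j [ 0.68  0.75 -0.39  0.83 -1.17 -1.17]
tip [42.599 47.178 12.255]
```

View pics/w7.png

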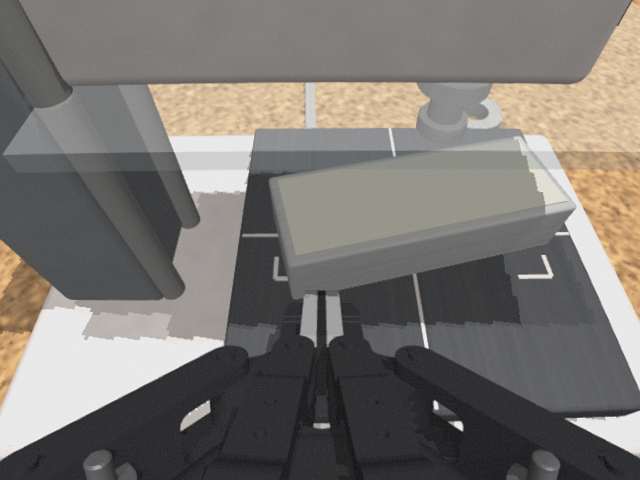

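Emit:
apply_moves --increments '[[[0.006, 0, 0.008, 0, 0, 0, -1], [0.012, 0, 0.016, 0, 0, 0, -1], [0.018, 0, 0.024, 0, 0, 0, -1], [0.024, 0, 0.032, 0, 0, 0, -1], [0.03, 0, 0.04, 0, 0, 0, -1], [0.036, 0, 0.048, 0, 0, 0, -1], [0.042, 0, 0.056, 0, 0, 0, -1], [0.048, 0, 0.064, 0, 0, 0, -1]]]'

```text
clock: 14.3
position: [616.4, 154.5, 101.0]
ee_rot: [0.681, -0.586, 0.333, 0.287]
contact_force: [-0.9, -0.9, 0.7]
gripper_width: 0.1
```

```bash
python3 look.py w8
```

```text
t 14.3 pos [616.4 154.5 101. ] F [-0.9 -0.9  0.7] w 0.1 j [ 0.67  0.75 -0.4   0.84 -1.16 -1.17]
tip [43.439 41.709 11.241]
```

View pics/w8.png

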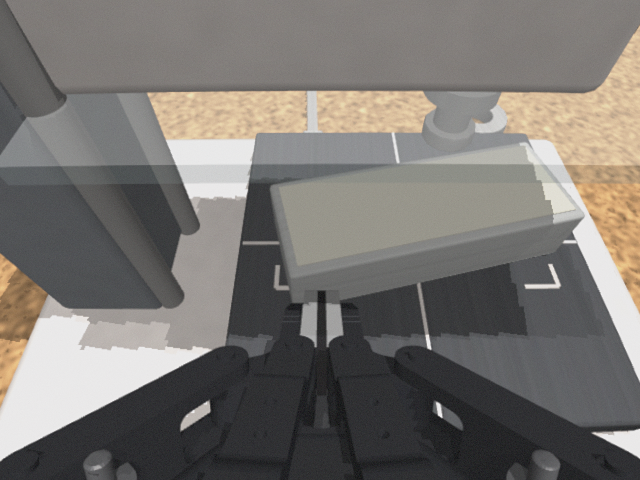

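Emit:
apply_moves --increments '[[[0.008, 0, 0.006, 0, 0, 0, -1], [0.016, 0, 0.014, 0, 0, 0, -1], [0.024, 0, 0.02, 0, 0, 0, -1], [0.03, 0, 0.028, 0, 0, 0, -1], [0.036, 0, 0.036, 0, 0, 0, -1], [0.042, 0, 0.044, 0, 0, 0, -1]]]'

```text
clock: 14.95
position: [617.5, 148.8, 101.8]
ee_rot: [0.681, -0.586, 0.333, 0.286]
contact_force: [0.2, 1.8, -0.0]
gripper_width: -0.1
```

```bash
python3 look.py w9
```

```text
t 14.95 pos [617.5 148.8 101.8] F [ 0.2  1.8 -0. ] w -0.1 j [ 0.66  0.75 -0.4   0.85 -1.16 -1.17]
tip [43.765 35.99  11.947]
```

View pics/w9.png

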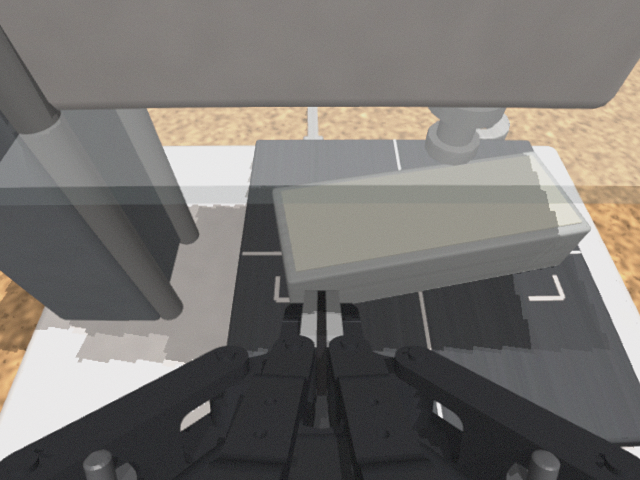

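Emit:
apply_moves --increments '[[[0.006, 0, 0.008, 0, 0, 0, -1], [0.012, 0, 0.016, 0, 0, 0, -1], [0.018, 0, 0.024, 0, 0, 0, -1], [0.024, 0, 0.032, 0, 0, 0, -1], [0.03, 0, 0.04, 0, 0, 0, -1], [0.036, 0, 0.048, 0, 0, 0, -1], [0.04, 0, 0.052, 0, 0, 0, -1]]]'

```text
clock: 15.7
position: [618.3, 141.9, 101.7]
ee_rot: [0.681, -0.586, 0.333, 0.287]
contact_force: [0.7, 3.0, 0.2]
gripper_width: -0.4
```

```bash
python3 look.py w10
```

```text
t 15.7 pos [618.3 141.9 101.7] F [0.7 3.  0.2] w -0.4 j [ 0.65  0.74 -0.41  0.86 -1.15 -1.17]
tip [43.399 29.009 11.858]
```

View pics/w10.png

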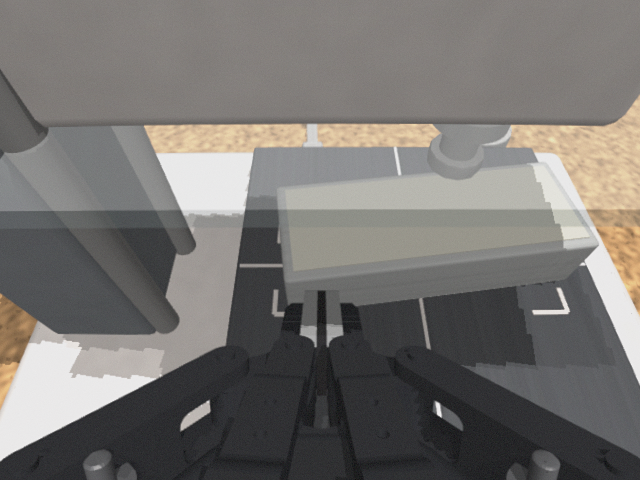

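```bash
python3 - <<'E'
from h import *
import pickle
p=pickle.load(open("w10.pkl","rb"))
crop(p,"w10a",225,140,400,2)
crop(p,"w10b",230,230,130,6)
crop(p,"w10c",490,200,130,6)
E
```

```text
(no output)
```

View pics/w10b.png

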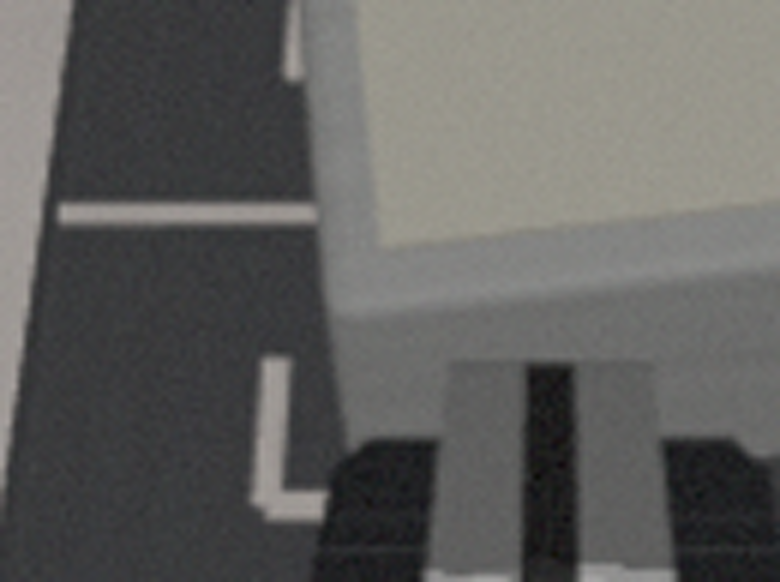

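View pics/w10c.png

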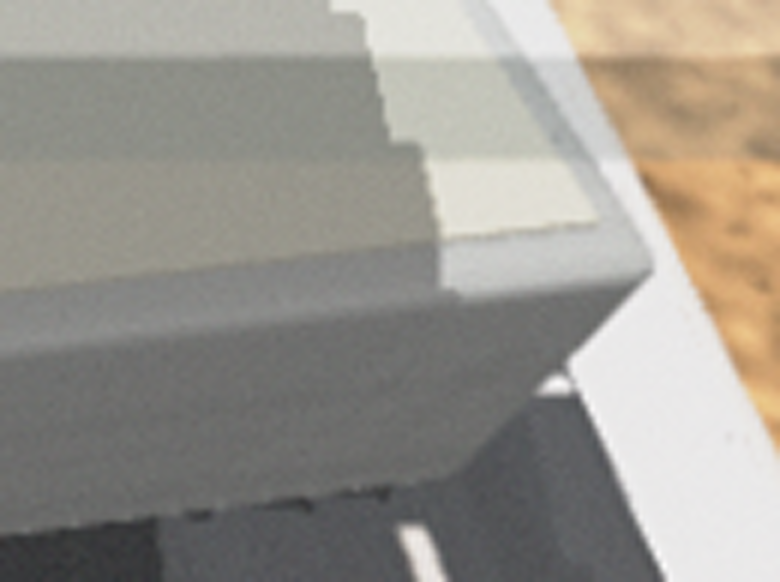

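```bash
cat > fit3.py <<'E'
from fit import *
np.set_printoptions(suppress=True,precision=3)
p=pickle.load(open("w10.pkl","rb"))
b=lambda uv:px(6,(230,230),uv); c=lambda uv:px(6,(490,200),uv)
Q0=[588.3,49.7,.151]
for L,uv in [((65,25,0),b((266,510))),((-65,25,0),(568,312)),((85,-85,0),(251,149)),((-85,-85,0),(537,149)),((80,0,0),b((70,212))),((0,-80,0),(396,150))]:
    print(L,proj(p,W(Q0,L))[0],np.array(uv))
m=[(p,(65,25,0),b((266,510))),(p,(-65,25,0),np.array((568,312.))),(p,(85,-85,0),np.array((251.,149))),(p,(-85,-85,0),np.array((537.,149)))]
q,r=fit(m,Q0);print("mark",q,r.round(2).tolist())
bo=[(p,(65,25,30),b((332,312))),(p,(65,25,0),b((345,445))),(p,(-65,25,30),c((650,268))),(p,(-65,25,0),c((455,480)))]
bb,rr=fit(bo,[590,45,.3])
for Qx in (q,np.array(Q0)):
    C,s=np.cos(Qx[2]),np.sin(Qx[2]);d=bb-Qx
    print("bar",bb,"rel",C*d[0]+s*d[1],-s*d[0]+C*d[1],d[2],rr.round(2).tolist())
E
python3 fit3.py
```

```text
(65, 25, 0) [273.765 313.418] [273.917 314.583]
(-65, 25, 0) [565.445 311.82 ] [568 312]
(85, -85, 0) [253.468 145.477] [251 149]
(-85, -85, 0) [531.821 146.29 ] [537 149]
(80, 0, 0) [245.926 265.039] [241.25  264.917]
(0, -80, 0) [394.835 150.949] [396 150]
mark [587.619  50.76    0.151] [[0.83, 1.21], [-0.54, 2.21], [3.17, -2.28], [-3.7, -1.41]]
bar [586.717  40.527   0.266] rel -2.428336900076421 -9.981461942520216 0.11533419806071121 [[-2.31, -5.78], [1.05, 6.47], [2.73, -1.18], [-1.29, 0.1]]
bar [586.717  40.527   0.266] rel -2.9449333274315252 -8.830878661253353 0.11503310669161784 [[-2.31, -5.78], [1.05, 6.47], [2.73, -1.18], [-1.29, 0.1]]
```

```bash
sed -i 's/(p,(65,25,0),b((345,445))),//' fit3.py; python3 fit3.py | tail -2
```

```text
bar [586.775  41.869   0.286] rel -2.169630422115704 -8.663204020693373 0.13558279241281274 [[-1.6, 0.15], [2.86, -1.29], [-1.16, 0.0]]
bar [586.775  41.869   0.286] rel -2.685829945120953 -7.51269869346698 0.13528170104371937 [[-1.6, 0.15], [2.86, -1.29], [-1.16, 0.0]]
```

Emit:
apply_moves --increments '[[[-0.06, 0, -0.08, 0, 0, 0, -1], [-0.25, 0, -0.32, 0, 0, 0, -1], [-0.49, 0, -0.63, 0, 0, 0, -1], [-0.49, 0, -0.63, 0, 0, 0, -1]]]'

```text
clock: 16.15
position: [606.5, 226.0, 101.6]
ee_rot: [0.682, -0.585, 0.334, 0.285]
contact_force: [0.4, 0.1, 0.4]
gripper_width: -0.1
```

```bash
python3 look.py w11; python3 - <<'E'
from h import *
import pickle
p=pickle.load(open("w11.pkl","rb"))
crop(p,"w11a",220,80,400,2)
E
```

```text
t 16.15 pos [606.5 226.  101.6] F [0.4 0.1 0.4] w -0.1 j [ 0.77  0.79 -0.29  0.75 -1.24 -1.15]
tip [ 44.811 113.965  11.71 ]
```

View pics/w11a.png

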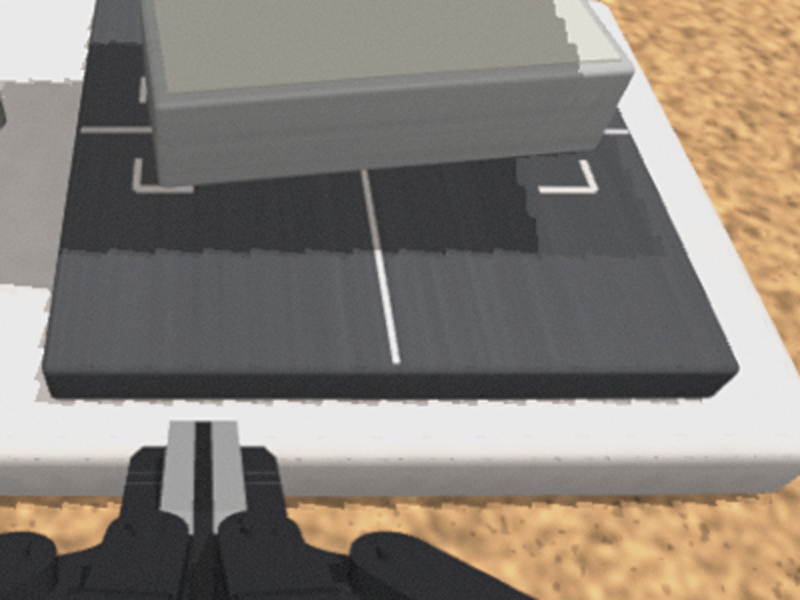

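```bash
cat > pp.py <<'E'
import sys,pickle
from h import *
from plan import w2m
np.set_printoptions(suppress=True,precision=2)
def pts(name,k,o,lst):
    p=pickle.load(open(name+".pkl","rb"))
    for n,uv,z in lst:
        q=(np.array(uv)+.5)/k-.5+np.array(o); print(n,w2m(onz(p,q,45+z)))
E
python3 - <<'E'
from pp import *
pts("w11",2,(220,80),[("tickfar",(136,189),0),("ticknear",(597,190),0),("plFL",(45,372),0),("plNL",(738,368),0),("ylineend",(397,362),0),("bar far bot",(163,185),0),("bar near bot",(601,149),0),("bar far top",(155,97),30),("bar near top",(632,72),30),("cross x far",(82,130),0),("x near",(628,131),0)])
E
```

```text
tickfar [64.93 24.74  0.  ]
ticknear [-66.7   24.29   0.  ]
plFL [83.28 85.6   0.  ]
plNL [-84.09  84.24   0.  ]
ylineend [-0.83 82.54 -0.  ]
bar far bot [57.33 23.14  0.  ]
bar near bot [-73.08   7.06   0.  ]
bar far top [58.11 22.06 30.  ]
bar near top [-68.26  10.26  30.  ]
cross x far [82.68 -0.28  0.  ]
x near [-84.03  -1.18   0.  ]
```

Emit:
apply_moves --increments '[[[0.35, 0.3, -0.27, 0, 0, 0, -1], [0.7, 0.6, -0.54, 0, 0, 0, -1], [0.95, 0.9, -0.74, 0, 0, 0, -1], [0.95, 0.9, -0.74, 0, 0, 0, -1]]]'

```text
clock: 16.6
position: [515.5, 207.2, 226.6]
ee_rot: [0.681, -0.587, 0.333, 0.284]
contact_force: [0.5, -0.5, 0.5]
gripper_width: -0.1
```

Emit:
apply_moves --increments '[[[0.35, 0, -0.27, 0, -0.2, 0, -1], [0.7, 0, -0.54, 0, -0.4, 0, -1], [0.95, 0, -0.74, 0, -0.65, 0, -1], [0.95, 0, -0.74, 0, -0.9, 0, -1], [0.95, 0, -0.74, 0, -0.9, 0, -1]]]'

```text
clock: 17.1
position: [517.5, 206.3, 345.1]
ee_rot: [0.737, -0.637, 0.172, 0.146]
contact_force: [1.0, -0.7, 0.3]
gripper_width: -0.3
```

```bash
python3 - <<'E'
from plan import *
s=st();print("tip",tip(s),w2m(s["position"]))
go((-45,-60,220),0);go((-45,-115,150),-52)
E
```

```text
t 17.1 pos [517.5 206.3 345.1] F [ 1.  -0.7  0.3] w -0.3 j [ 0.8   0.31 -0.19  0.37 -1.37 -0.78]
tip [-46.363 133.332 234.546] [-46.444 165.447 300.102]
shift [ 1.993 -0.027  1.056] turn [-0.005 -0.911 -0.013]
shift [ 2.572 -0.029  2.431] turn [-0.011 -2.726 -0.01 ]
```

Emit:
apply_moves --increments '[[[0.35, 0, 0.15, 0, -0.25, 0, -1], [0.7, 0, 0.3, 0, -0.5, 0, -1], [1, 0, 0.4, 0, -0.75, 0, -1], [1, 0, 0.4, 0, -0.91, 0, -1], [1, 0, 0.4, 0, -0.91, 0, -1]]]'

```text
clock: 17.6
position: [533.1, 99.3, 349.6]
ee_rot: [0.756, -0.654, 0.001, 0.004]
contact_force: [1.0, -0.2, -0.2]
gripper_width: 0.2
```

Emit:
apply_moves --increments '[[[0.4, 0, 0, 0, -0.25, 0, -1], [0.8, 0, 0, 0, -0.5, 0, -1], [1, 0, 0, 0, -0.75, 0, -1], [1, 0, 0, 0, -0.91, 0, -1], [1, 0, 0, 0, -0.91, 0, -1]]]'

```text
clock: 18.1
position: [548.0, 1.3, 348.4]
ee_rot: [0.737, -0.638, -0.171, -0.142]
contact_force: [0.1, -0.4, -0.2]
gripper_width: 0.0
```

```bash
python3 - <<'E'
from plan import *
s=st();print("tip",tip(s),w2m(s["position"]))
go((-45,-115,150),-52)
E
```

```text
t 18.1 pos [548.    1.3 348.4] F [ 0.1 -0.4 -0.2] w 0.0 j [ 0.09  0.28  0.08 -0.45 -1.42  0.14]
tip [-47.496 -10.142 237.584] [-47.114 -41.821 303.351]
shift [ 1.648 -0.037  0.409] turn [ 0.007 -0.917 -0.019]
```

Emit:
apply_moves --increments '[[[0.4, 0, -0.2, 0, 0, 0, -1], [0.8, 0, -0.4, 0, 0, 0, -1], [1, 0, -0.5, 0, -0.3, 0, -1], [1, 0, -0.5, 0, -0.6, 0, -1], [1, 0, -0.5, 0, -0.91, 0, -1], [1, 0, -0.5, 0, -0.91, 0, -1]]]'

```text
clock: 18.7
position: [564.5, -108.4, 348.5]
ee_rot: [0.679, -0.589, -0.335, -0.282]
contact_force: [-1.7, 0.2, -0.5]
gripper_width: 0.1
```

```bash
python3 - <<'E'
from plan import *
s=st();print("tip",tip(s),w2m(s["position"]))
go((-45,-115,150),-52)
go((-45,-115,35),-52)
E
```

```text
t 18.7 pos [ 564.5 -108.4  348.5] F [-1.7  0.2 -0.5] w 0.1 j [-0.28  0.46  0.3  -0.82 -1.81  0.39]
tip [-47.614 -95.266 258.553] [ -47.329 -152.767  303.525]
shift [ 0.977 -0.036  0.513] turn [ 0.008 -0.001 -0.022]
shift [ 1.882 -0.048  1.222] turn [ 0.008 -0.001 -0.022]
```

Emit:
apply_moves --increments '[[[0.35, 0, 0.2, 0, 0, 0, -1], [0.7, -0.03, 0.4, 0, 0, 0, -1], [0.98, -0.04, 0.51, 0, 0, -0.02, -1], [0.98, -0.04, 0.51, 0, 0, -0.02, -1]]]'

```text
clock: 19.1
position: [570.1, -125.5, 239.4]
ee_rot: [0.684, -0.584, -0.334, -0.282]
contact_force: [0.0, 0.1, 0.3]
gripper_width: -0.1
```

Emit:
apply_moves --increments '[[[0.35, 0, 0.28, 0, 0, 0, -1], [0.7, 0, 0.55, 0, 0, 0, -1], [0.9, 0, 0.71, 0, 0, 0, -1], [0.9, 0, 0.71, 0, 0, 0, -1], [0.9, 0, 0.71, 0, 0, 0, -1]]]'

```text
clock: 19.6
position: [573.3, -126.3, 131.6]
ee_rot: [0.686, -0.583, -0.329, -0.286]
contact_force: [0.9, 0.3, 0.6]
gripper_width: 0.0
```

```bash
python3 look.py w12; python3 - <<'E'
from plan import *
go((-45,-70,13),-52)
p=arm.get_image("scene");crop(p,"s12",230,200,250,3.2)
E
```

```text
t 19.6 pos [ 573.3 -126.3  131.6] F [0.9 0.3 0.6] w 0.0 j [-0.3   0.7   0.14 -0.79 -1.53  0.71]
tip [ -41.279 -114.449   41.369]
shift [-0.045  0.041  0.533] turn [-0.003 -0.012  0.026]
```

View pics/w12.png

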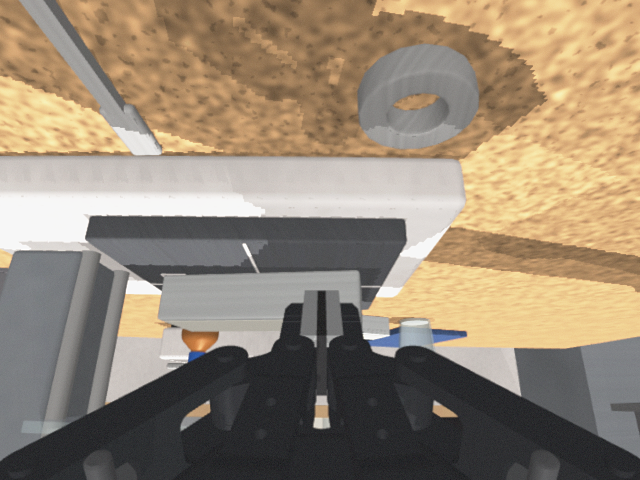

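View pics/s12.png

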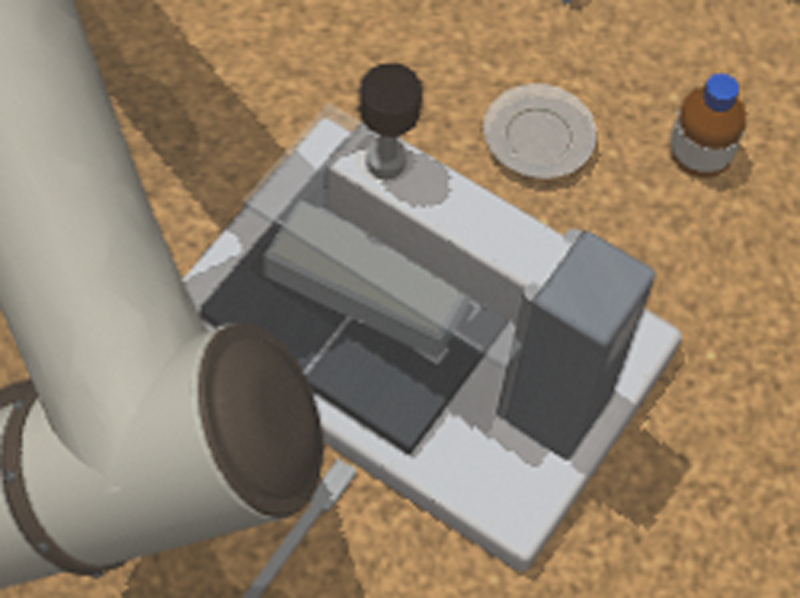

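Emit:
apply_moves --increments '[[[-0.02, 0.02, 0.25, 0, 0, 0, -1], [-0.05, 0.04, 0.5, 0, 0, 0.02, -1], [-0.15, 0.04, 0.65, 0, 0, 0.02, -1], [-0.17, 0.04, 0.69, 0, 0, 0.02, -1], [-0.17, 0.04, 0.69, 0, 0, 0.02, -1]]]'

```text
clock: 20.2
position: [559.6, -63.3, 102.2]
ee_rot: [0.683, -0.586, -0.33, -0.285]
contact_force: [0.0, -0.1, 0.2]
gripper_width: -0.2
```

```bash
python3 look.py w13; python3 - <<'E'
from plan import *
go((-45,-40,13),-52)
E
```

```text
t 20.2 pos [559.6 -63.3 102.2] F [ 0.  -0.1  0.2] w -0.2 j [-0.22  0.7   0.04 -0.84 -1.41  0.73]
tip [-45.258 -50.027  11.967]
shift [-0.073 -0.004  0.076] turn [-0.005 -0.009  0.003]
```

View pics/w13.png

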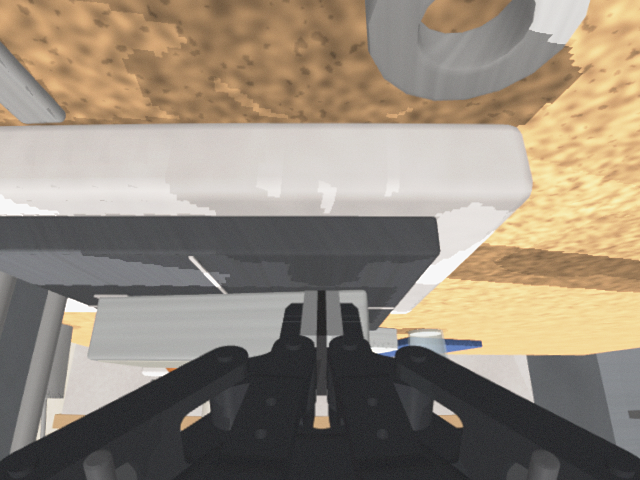

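Emit:
apply_moves --increments '[[[-0.015, 0, 0.005, 0, 0, 0, -1], [-0.022, 0, 0.015, 0, 0, 0, -1], [-0.03, 0, 0.025, 0, 0, 0, -1], [-0.038, 0, 0.035, 0, 0, 0, -1], [-0.045, 0, 0.045, 0, 0, 0, -1], [-0.051, 0, 0.053, 0, 0, 0, -1], [-0.057, 0, 0.06, 0, 0, 0, -1], [-0.063, 0, 0.068, 0, 0, 0, -1]]]'

```text
clock: 21.05
position: [557.3, -54.8, 101.2]
ee_rot: [0.682, -0.587, -0.331, -0.285]
contact_force: [-0.3, -2.8, -0.8]
gripper_width: -0.2
```

Emit:
apply_moves --increments '[[[-0.006, 0, 0.008, 0, 0, 0, -1], [-0.012, 0, 0.016, 0, 0, 0, -1], [-0.018, 0, 0.024, 0, 0, 0, -1], [-0.024, 0, 0.032, 0, 0, 0, -1], [-0.03, 0, 0.04, 0, 0, 0, -1]]]'

```text
clock: 21.55
position: [556.7, -49.4, 101.2]
ee_rot: [0.682, -0.587, -0.331, -0.285]
contact_force: [-0.7, -1.8, -0.1]
gripper_width: 0.0
```

```bash
python3 look.py w14
```

```text
t 21.55 pos [556.7 -49.4 101.2] F [-0.7 -1.8 -0.1] w 0.0 j [-0.2   0.69  0.02 -0.85 -1.4   0.72]
tip [-46.079 -35.839  11.122]
```

View pics/w14.png

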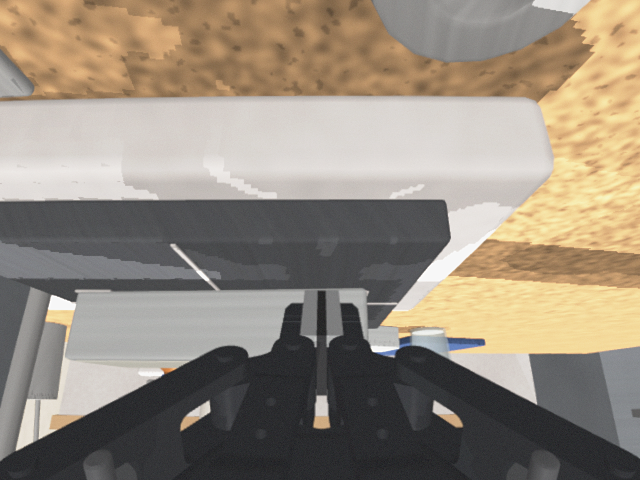

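```bash
python3 - <<'E'
from h import *
import pickle
p=pickle.load(open("w14.pkl","rb"))
crop(p,"w14a",50,190,400,2)
E
```

```text
(no output)
```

View pics/w14a.png

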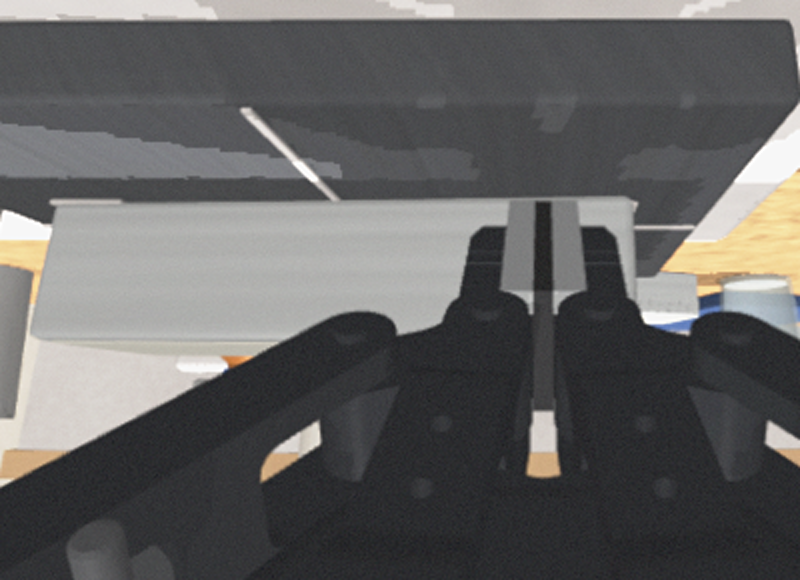

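```bash
python3 - <<'E'
from pp import *
pts("w14",2,(50,190),[("plNR",(793,103),0),("yend",(245,109),0),("y at bar",(337,200),0),("bar far",(52,206),0),("tick far",(52,202),0),("bar near",(634,199),0),("x near end",(693,228),0)])
E
```

```text
plNR [-83.49 -83.08   0.  ]
yend [  0.62 -80.64   0.  ]
y at bar [  0.32 -24.01   0.  ]
bar far [ 69.54 -17.08   0.  ]
tick far [ 67.24 -20.92   0.  ]
bar near [-65.6  -25.02   0.  ]
x near end [-84.02   4.97   0.  ]
```

Emit:
apply_moves --increments '[[[-0.007, 0, 0.007, 0, 0, 0, -1], [-0.014, 0, 0.014, 0, 0, 0, -1], [-0.02, 0, 0.022, 0, 0, 0, -1], [-0.024, 0, 0.028, 0, 0, 0, -1], [-0.024, 0, 0.028, 0, 0, 0, -1]]]'

```text
clock: 22.1
position: [556.2, -45.7, 101.3]
ee_rot: [0.681, -0.587, -0.331, -0.285]
contact_force: [-0.3, -1.1, -0.1]
gripper_width: -0.0
```

```bash
python3 look.py w15;python3 - <<'E'
from h import *
import pickle
p=pickle.load(open("w15.pkl","rb"))
crop(p,"w15a",50,190,400,2)
E
```

```text
t 22.1 pos [556.2 -45.7 101.3] F [-0.3 -1.1 -0.1] w -0.0 j [-0.19  0.69  0.02 -0.85 -1.39  0.72]
tip [-45.93  -32.038  11.266]
```

View pics/w15a.png

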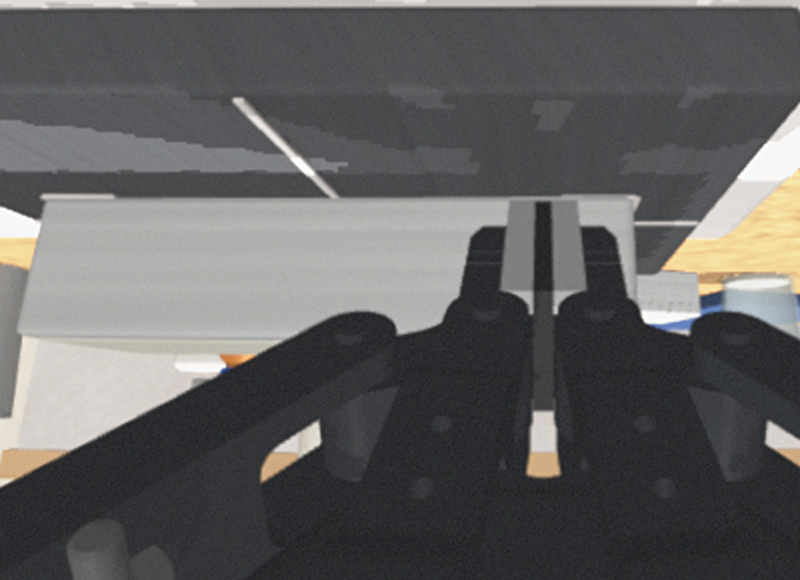

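Emit:
apply_moves --increments '[[[0.06, 0, -0.08, 0, 0, 0, -1], [0.25, 0, -0.32, 0, 0, 0, -1], [0.49, 0, -0.63, 0, 0, 0, -1], [0.49, 0, -0.63, 0, 0, 0, -1]]]'

```text
clock: 22.55
position: [568.9, -129.3, 101.4]
ee_rot: [0.681, -0.588, -0.33, -0.286]
contact_force: [-0.6, 0.5, 0.6]
gripper_width: 0.0
```

Emit:
apply_moves --increments '[[[-0.35, 0, -0.27, 0, 0, 0, -1], [-0.7, 0, -0.54, 0, 0, 0, -1], [-0.95, 0, -0.74, 0, 0, 0, -1], [-0.95, 0, -0.74, 0, 0, 0, -1]]]'

```text
clock: 22.95
position: [569.7, -125.1, 228.0]
ee_rot: [0.684, -0.586, -0.326, -0.287]
contact_force: [0.6, -0.6, 1.4]
gripper_width: 0.3
```

```bash
python3 look.py w16; python3 - <<'E'
from plan import *
import pickle
for n in ("scene","top"):
    p=arm.get_image(n);pickle.dump(p,open(n+"16.pkl","wb"));crop(p,n+"16",265 if n=="scene" else 280,230 if n=="scene" else 180,130 if n=="scene" else 100,6 if n=="scene" else 8)
E
```

```text
t 22.95 pos [ 569.7 -125.1  228. ] F [ 0.6 -0.6  1.4] w 0.3 j [-0.3   0.58  0.19 -0.79 -1.64  0.59]
tip [ -44.116 -112.883  137.582]
```

View pics/w16.png

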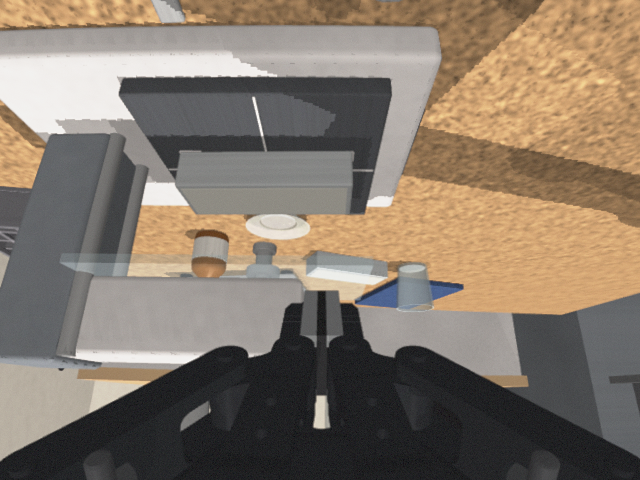

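View pics/scene16.png

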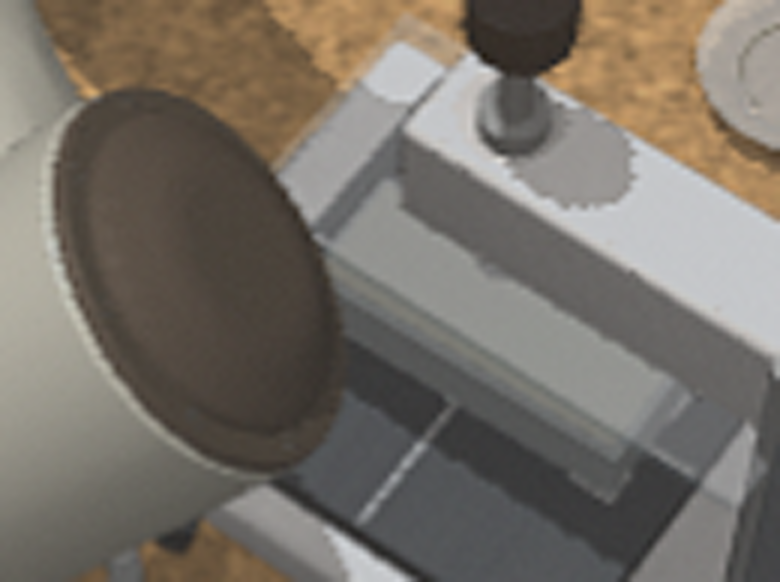

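View pics/top16.png

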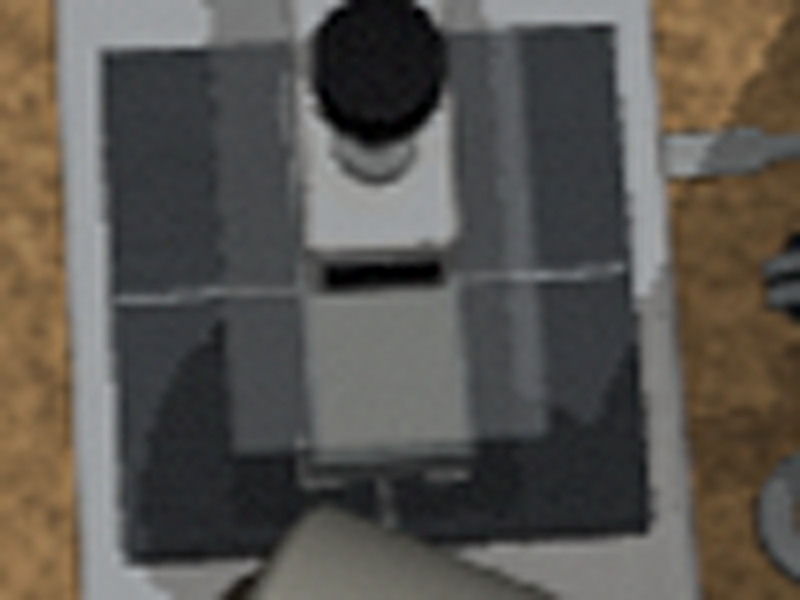

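Looks square and centred; I'll measure it in the wrist picture.

```bash
python3 - <<'E'
from h import *
import pickle
p=pickle.load(open("w16.pkl","rb"))
crop(p,"w16a",110,60,300,2.6)
E
```

```text
(no output)
```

View pics/w16a.png

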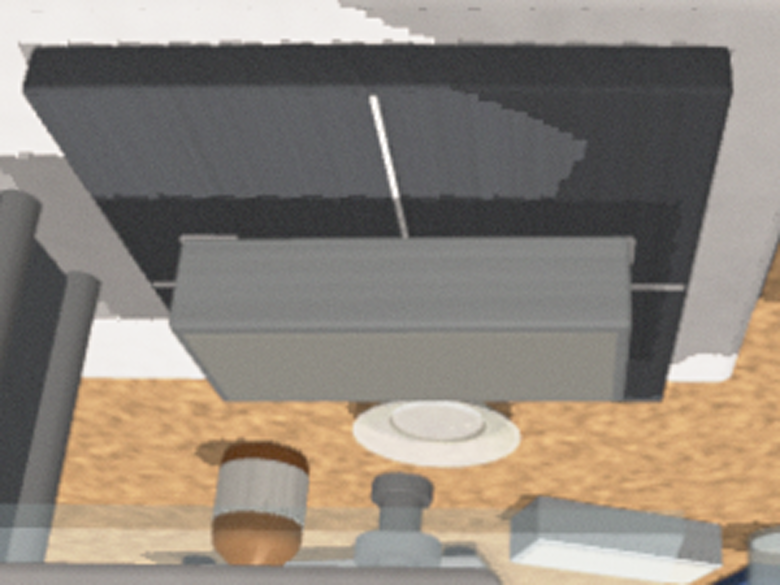

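```bash
python3 - <<'E'
from pp import *
pts("w16",2.6,(110,60),[("plFR",(25,92),0),("plNR",(731,91),0),("yend",(374,98),0),("bar far bot",(181,241),0),("tick far",(181,238),0),("bar near bot",(632,240),0),("tick near",(633,238),0),("x near end",(684,288),0),("x far",(153,284),0),
("topfarR",(173,327),30),("topnearR",(628,327),30),("topfarL",(222,401),30),("topnearL",(622,399),30)])
E
```

```text
plFR [ 83.07 -83.31   0.  ]
plNR [-84.42 -84.14   0.  ]
yend [ -0.22 -80.89   0.  ]
bar far bot [ 66.04 -21.75   0.  ]
tick far [ 65.52 -23.26   0.  ]
bar near bot [-65.66 -23.56   0.  ]
tick near [-65.88 -24.56   0.  ]
x near end [-83.77   1.91   0.  ]
x far [82.9   1.67  0.  ]
topfarR [ 62.99 -23.87  30.  ]
topnearR [-63.79 -25.69  30.  ]
topfarL [63.54 23.74 30.  ]
topnearL [-65.08  19.73  30.  ]
```

Emit:
apply_moves --increments '[[[-0.35, 0, -0.27, 0, 0, 0, -1], [-0.7, 0, -0.54, 0, 0.25, 0, -1], [-0.95, 0, -0.74, 0, 0.5, 0, -1], [-0.95, 0, -0.74, 0, 0.75, 0, -1], [-0.95, 0, -0.74, 0, 0.9, 0, -1], [-0.95, 0, -0.74, 0, 0.9, 0, -1]]]'

```text
clock: 23.7
position: [567.4, -122.1, 342.0]
ee_rot: [0.739, -0.635, -0.172, -0.147]
contact_force: [1.0, 0.5, -0.3]
gripper_width: -0.0
```

Emit:
apply_moves --increments '[[[0, 0, 0, 0, 0.25, 0, -1], [-0.1, 0, -0.2, 0, 0.5, 0, -1], [-0.2, 0, -0.4, 0, 0.75, 0, -1], [-0.25, 0, -0.5, 0, 0.92, 0, -1], [-0.25, 0, -0.5, 0, 0.92, 0, -1]]]'

```text
clock: 24.2
position: [567.7, -122.4, 398.1]
ee_rot: [0.758, -0.652, 0.001, 0.002]
contact_force: [0.2, -0.1, 0.8]
gripper_width: -0.1
```

```bash
python3 - <<'E'
from plan import *
s=st();print("tip",tip(s))
go((0,0,250),0)
E
```

```text
t 24.2 pos [ 567.7 -122.4  398.1] F [ 0.2 -0.1  0.8] w -0.1 j [ 0.07  0.26  0.06  0.   -1.37  0.08]
tip [ -46.356 -167.379  280.067]
shift [-1.672 -0.463  0.293] turn [ 0.003 -0.008 -0.   ]
```

Emit:
apply_moves --increments '[[[-0.45, -0.15, 0, 0, 0, 0, -1], [-0.9, -0.3, 0, 0, 0, 0, -1], [-0.95, -0.46, 0, 0, 0, 0, -1], [-0.95, -0.46, 0, 0, 0, 0, -1]]]'

```text
clock: 24.6
position: [600.3, -21.4, 394.6]
ee_rot: [0.758, -0.652, -0.001, 0.003]
contact_force: [-0.5, 0.0, 0.4]
gripper_width: -0.2
```

Emit:
apply_moves --increments '[[[-0.36, 0, 0, 0, 0, 0, -1], [-0.72, 0, 0.1, 0, 0, 0, -1], [-0.72, 0, 0.2, 0, 0, 0, -1], [-0.72, 0, 0.3, 0, 0, 0, -1], [-0.72, 0, 0.3, 0, 0, 0, -1]]]'

```text
clock: 25.1
position: [587.9, 47.0, 364.9]
ee_rot: [0.757, -0.653, -0.0, 0.004]
contact_force: [-0.7, 0.2, -0.3]
gripper_width: -0.2
```

```bash
python3 - <<'E'
from plan import *
s=st();print("tip",tip(s))
p=arm.get_image("wrist");cv2.imwrite("pics/w17.png",p["img"][:,:,::-1])
delta((588.8,50,346))
E
```

```text
t 25.1 pos [587.9  47.  364.9] F [-0.7  0.2 -0.3] w -0.2 j [ 0.36  0.29  0.02  0.   -1.31 -0.21]
tip [ -1.179  -2.986 246.856]
shift [-0.031 -0.009  0.202] turn [0. 0. 0.]
```

View pics/w17.png

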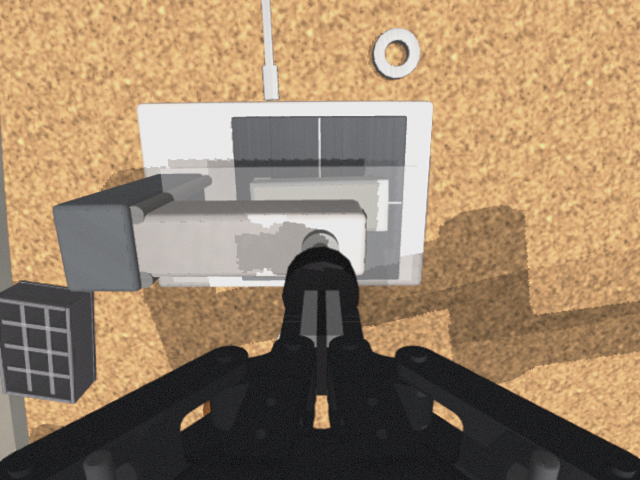

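Emit:
apply_moves --increments '[[[-0.03, 0, 0.06, 0, 0, 0, -1], [-0.03, 0, 0.12, 0, 0, 0, -1], [-0.03, 0, 0.17, 0, 0, 0, -1], [-0.03, 0, 0.2, 0, 0, 0, -1], [-0.03, 0, 0.23, 0, 0, 0, -1], [-0.03, 0, 0.27, 0, 0, 0, -1], [-0.03, 0, 0.31, 0, 0, 0, -1], [-0.03, 0, 0.35, 0, 0, 0, -1], [-0.03, 0, 0.39, 0, 0, 0, -1], [-0.03, 0, 0.43, 0, 0, 0, -1]]]'

```text
clock: 26.15
position: [588.1, 51.2, 324.4]
ee_rot: [0.758, -0.653, 0.002, 0.002]
contact_force: [-1.6, 0.7, 3.0]
gripper_width: -0.1
```

Emit:
apply_moves --increments '[[[0, 0, 0.03, 0, 0, 0, -1], [0, 0, 0.05, 0, 0, 0, -1], [0, 0, 0.07, 0, 0, 0, -1], [0, 0, 0.07, 0, 0, 0, -1]]]'

```text
clock: 26.55
position: [588.2, 51.2, 317.1]
ee_rot: [0.758, -0.653, 0.002, 0.002]
contact_force: [-0.3, -0.6, 1.2]
gripper_width: -0.2
```

Emit:
apply_moves --increments '[[[0, 0, 0.02, 0, 0, 0, -1], [0, 0, 0.03, 0, 0, 0, -1], [0, 0, 0.03, 0, 0, 0, -1]]]'

```text
clock: 26.85
position: [588.2, 51.2, 315.7]
ee_rot: [0.758, -0.652, 0.002, 0.001]
contact_force: [-3.4, 0.2, 7.2]
gripper_width: 0.3
```

Emit:
apply_moves --increments '[[[0, 0, 0.02, 0, 0, 0, -1], [0, 0, 0.03, 0, 0, 0, -1], [0, 0, 0.03, 0, 0, 0, -1]]]'

```text
clock: 27.15
position: [588.1, 51.2, 315.6]
ee_rot: [0.758, -0.652, 0.003, 0.001]
contact_force: [-8.1, 0.6, 16.6]
gripper_width: 0.2
```

Emit:
apply_moves --increments '[[[0, 0, 0, 0, 0, 0, -1], [0, 0, -0.1, 0, 0, 0, -1], [0, 0, -0.4, 0, 0, 0, -1], [0, 0, -0.9, 0, 0, 0, -1], [0, 0, -0.9, 0, 0, 0, -1]]]'

```text
clock: 27.65
position: [590.5, 51.6, 409.0]
ee_rot: [0.758, -0.652, 0.007, -0.004]
contact_force: [-0.0, 0.4, 1.2]
gripper_width: -0.1
```

Emit:
apply_moves --increments '[[[-0.4, 0, 0, 0, 0, 0, -1], [-0.8, 0, 0, 0, 0.2, 0, -1], [-1, 0, 0, 0, 0.45, 0, -1], [-1, 0, 0, 0, 0.6, 0, -1], [-1, 0, 0, 0, 0.8, 0, -1], [-1, 0, 0, 0, 0.8, 0, -1]]]'

```text
clock: 28.25
position: [573.0, 152.0, 398.6]
ee_rot: [0.743, -0.638, 0.152, 0.133]
contact_force: [0.1, -1.1, -0.3]
gripper_width: -0.3
```

```bash
python3 look.py w18; python3 - <<'E'
from plan import *
import pickle
for n in ("scene","top"):
    p=arm.get_image(n);crop(p,n+"18",265 if n=="scene" else 280,210 if n=="scene" else 180,150 if n=="scene" else 100,5.3 if n=="scene" else 8)
E
```

```text
t 28.25 pos [573.  152.  398.6] F [ 0.1 -1.1 -0.3] w -0.3 j [ 0.65  0.32 -0.03  0.36 -1.44 -0.59]
tip [  0.068  74.492 286.569]
```

View pics/w18.png

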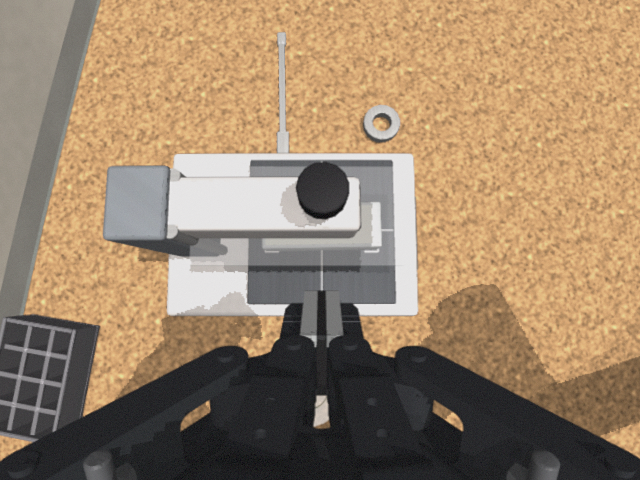

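View pics/scene18.png

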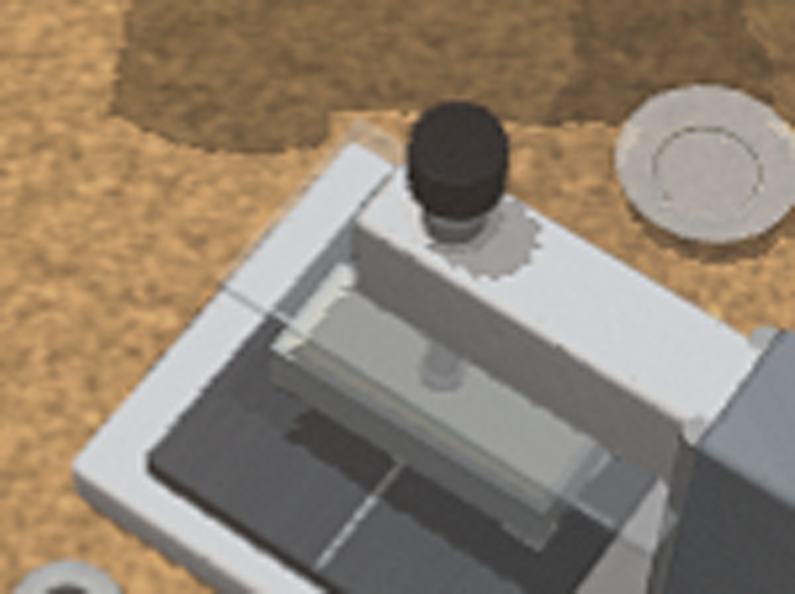

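```bash
python3 - <<'E'
from h import *
import pickle
p=pickle.load(open("w18.pkl","rb"))
crop(p,"w18a",240,180,160,5)
E
```

```text
(no output)
```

View pics/w18a.png

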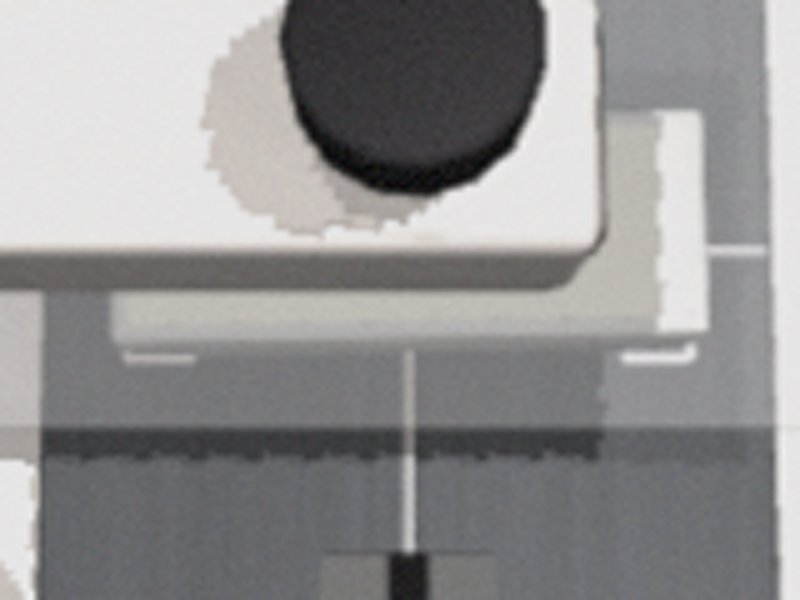

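```bash
python3 - <<'E'
from pp import *
pts("w18",5,(240,180),[("plNL",(778,620),0),("bar far bot",(125,352),0),("tick far",(125,358),0),("bar near bot",(690,346),0),("tick near",(693,358),0),("x near end",(765,250),0),
("topfarL",(112,343),30),("topnearL",(708,332),30),("topnearR",(702,110),30)])
E
```

```text
plNL [-84.55  84.92   0.  ]
bar far bot [65.18 23.92  0.  ]
tick far [65.15 25.31  0.  ]
bar near bot [-65.34  22.26   0.  ]
tick near [-66.    25.04   0.  ]
x near end [-83.19  -0.21   0.  ]
topfarL [63.74 24.74 30.  ]
topnearL [-64.81  22.09  30.  ]
topnearR [-64.32 -26.76  30.  ]
```

```bash
python3 -c "
from bench import arm
print(arm.job_done());print(arm.read_state()['clock'])"
```

```text
the job is handed in; nothing more can be done
None
the job is handed in; nothing more can be done
```

The job is done and handed in, at about 28 s of the 72 s allowed; no verdict came back.

- **End float:** I gripped the knob and pressed it to the lower stop, where the TCP stopped at z 286.0 mm with 19 N. I then pulled it to the upper stop at 316.4 mm with 13 N. The travel was about 30.4 mm, and the spindle stayed up when released.
- **Bar:** With the fingers shut and the tool leaning in at 52°, I tapped once on the left side at the column end and once on the right side at the near end. Measured push forces were about 1 to 3 N. I then took the tool away.
- **Bar check:** After the right-hand tap, the picture from the right put the bar's centre about 1 mm left of the engraved line and nearly square. After the last press, the picture from the left put it about 1 to 2 mm right of the line, turned by about 0.02 rad, and centred lengthways within 1 mm. The two views disagree by about 2 to 3 mm, which is roughly the camera accuracy. Both lie within the 4 mm and 0.06 rad limits.
- **Last press:** I pushed the knob down with shut fingertips until it stopped at z 315.6 mm with 17 N, then withdrew. The last scene picture shows the spindle down.
- **Other things on the bench:** I didn't notice any of them moved in the pictures, but I did not measure them again at the end.

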